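# Load the gear inspection chamber

## Robot

A 7-joint arm with a two-finger parallel gripper is mounted at the origin on the work surface. World frame = base frame: x ahead of the robot, y to its left, z up, the work surface at z = 0. Lengths are in m, angles in rad, forces in N, time in s.
With the tool pointing down it reaches from about 0.425 to 0.875 m from the base axis. Payload 9.9 kg.
Tool frame: the origin (TCP) lies at the very end of the fingers, on their centre line; the grasp point (between the pads) lies 19 mm behind it; z points along the fingers, y is the direction in which the jaws open and shut (so a half turn about z gives the same grasp; the last joint's range is limited). The gripper opens to 85 mm and grips with 20 to 120 N. Pads are 22 mm wide; open, the fingers measure 114 mm over their backs; the gripper's body (76 mm by 85 mm) begins 54 mm behind the grasp point. The pads swing forward as they close: fully open they stand 13 mm farther back than shut.
Start: joints at [1.182, 0.576, 0.025, 1.437, -0.015, 1.129, -0.057], TCP at [0.203, -0.644, 0.231] pointing down, gripper open.
Joint ranges: [-2.76, 2.76], [-0.34, 2.15], [-1.52, 1.57], [0.19, 2.46], [-1.09, 4.23], [0.17, 1.99], [-2.82, 2.82]. Speed limits (rad/s): [2.22, 2.22, 3.01, 3.01, 3.14, 3.14, 3.14].

## Interface

Orientations are given as a unit quaternion [w, x, y, z].
In Python, from cell import manip gives the robot as it stands.
- The arm moves only by the tool apply_moves, never from a script. Its argument "moves" is text: rows parted by semicolons, each of 7 numbers parted by spaces: the turn, a rotation vector about the tool's x, y, z in units of 6 degrees (1.0 is 6 degrees), then the shift along the tool's x, y, z in units of 30 mm (1.0 is 30 mm), then the finger opening in mm, from 0 to 85.4. A call has 1 to 12 rows; each row shifts and turns the commanded pose from where the row before left it, along the tool's axes as they then stand; what a row does not reach is not made up. A row lasts 1/12 s, in which the tool goes at most 41.7 mm and 7.16 degrees, less where a joint would pass 70% of its speed; a pose out of reach is approached as far as the arm can. A call is refused whole if a number of a shift passes 1 or a number of a turn 1, either way. A call with a gripper value outside its range is refused whole. The fingers move at their own pace and stop on an object; "force" is the grip in N (left out, the last holds). Time passes only in rows, so rows that do not move let the fingers close. It gives the time, the measured TCP pose, the force and the opening at its end, in the units of the state.
- manip.observe(): the state, without advancing time (a new reading comes with each control period).
- manip.get_image(name): name is "side" or "top" or "wrist"; returns a dict with "image" (400x640x3 uint8, blue, green, red), "range_z" (400x640 float32, m along the optical axis (not along the pixel's ray), 0 where there is no reading), "vertical_fov" (degrees; the focal length in pixels is half the picture's height over the tangent of half this angle, whatever the lens; pixels are square), "cx", "cy" (the principal point, pixels), "k1" (the pictures are not rectified: a ray, as slopes to the right and down, at radius r is drawn at 1 + k1 r^2 times it, then the intrinsics apply), "origin" and "orientation" of the camera in the world. Camera axes: x right, y down, z forward; pixel columns grow to the right and rows downward; lengths in m; the calibration is good to about 2 mm. A picture is of the moment at which its call begins.
- manip.finish_job(): hands the job in, once; it reports no verdict.
The state is a dict: "time_s": time; "joints": joint angles; "qvel": joint speeds; "tau": joint torques, N m; "position": TCP position; "ee_rot": TCP orientation; "contact_force": force on the tool from outside, world axes, zero at the start; "ft_torque": the same for the moment, N m; "grip_width": opening from 0.0 (shut) to 1.0 (fully open).
Only numpy, scipy, OpenCV 4.12 (cv2) and the standard library are available. Lean on these libraries where they do the work, as an engineer would, in place of code of your own. Each camera call takes 0.05 s, during which the arm holds its last target.

## Task

Slide the orange thumb latch to spring open the inspection chamber, take the orange carrier out from the middle of the stack and lay it flat in the chamber, and set every hubbed aluminium gear lying on the bench into the carrier, one to a pocket, flat and hub up. Then press the cover shut until the latch catches. The upper grey carrier must end up stacked squarely back on the bottom one on its stand; leave the other tools and parts where they are.

Things in the scene. Friction and masses are not known exactly. Their poses are not given: they have to be found in the camera images.
- chamber_in (a point): Centre of the inner floor of the inspection chamber, a black open case fixed to the bench. Outside 160 (x) x 190 (y) mm, rim 48 mm above the bench; inside 148 x 178 mm, floor 8 mm above the bench. x points from the latch side (front, towards the robot) to the hinge side, y along the hinge, z up. A latch housing 44 mm tall stands before the front wall, x = -116 to -80, y = -21 to 71 mm.
- cover (a joint): Hinge of the chamber's cover, rad: about 0 shut, 1.57 fully open (upright). A spring throws it fully open by itself once the latch lets go (0.36 N m at shut, 0.23 N m at open, against 0.1 N m of weight at shut). Pressed down past 0 (it goes to -0.03) it pushes the sloped latch aside and snaps in (5 to 10 N at the front edge), then rests at about +0.007.
- cover_hinge (a point): Middle of the cover's hinge line, 83 mm along x from the chamber's centre, 55 mm above the bench. The cover is a plate 6 mm thick (mid-plane through the hinge line), reaching 166 mm from the hinge, 188 mm wide: aluminium frame, clear window. Shut, it lies level, its top 58 mm above the bench.
- cover_edge (a point): Point on the middle of the cover's free edge, on its outer (top when shut) face, 160 mm from the hinge; moves with the cover. Upright, it is about 215 mm above the bench and the outer face looks away from the robot. A steel striker, 18 mm wide, at the middle of the edge reaches 21 mm beyond the plate to under the latch.
- latch_tab (a point): Centre of the latch's orange thumb tab, before the cover's front edge: 18 mm along the chamber's x, 14 mm along its y, 24 mm tall, top 90 mm above the bench. It stands on a steel bolt (top 67 mm above the bench) whose sloped nose, up to 82 mm above the bench, reaches from 26 to 45 mm to the -y side of the tab's centre.
- latch (a joint): Travel of the thumb latch, m: 0 caught (spring-held, 3 N), grows to 0.014 as the tab is slid along the chamber's +y (5 N at the end). It lets the cover go at about 0.008 and springs back to 0 when released, whether the cover is open or shut.
- upper_c (a point): Centre, half-way up, of the upper grey carrier, at first on top of the stack of three. All three are alike: 120 mm along x, 130 mm along y, 36 mm tall, 120 to 210 g, floor 5 mm thick. Full-height walls 6 mm thick at both x ends carry the next one. In the middle a grey grip block, 20 mm along x, 14 mm along y, up to 34 mm above the underside; dividers 13 mm tall cross there.
- middle_c (a point): Centre, half-way up, of the orange carrier, at first in the middle of the stack; shape as the upper one. Low edges and a cross of dividers (tops 13 mm above the underside) make four pockets, each 51 x 56 mm, centred at x = +-28.5, y = +-31 mm in its frame.
- bottom_c (a point): Centre, half-way up, of the bottom grey carrier (same shape), which stays on the stand.
- stand_c (a point): Centre of the top face of the aluminium stand plate under the stack, 150 x 160 mm, 10 mm thick, fixed; to the robot's left or right.
- mat_c (a point): Centre of the top face of the black rubber mat, 150 x 160 mm, 3 mm thick, fixed, on the side opposite the stack; a clear place to park a carrier.
- gear0_c (a point): Centre, half-way up, of an aluminium gear lying flat on the bench with its hub up: toothed disc 36 mm across and 10 mm thick, hub 20 mm across from 10 to 26 mm above its underside, 70 g; z axis along the hub. Two to four of the four are present.
- gear1_c (a point): Centre, half-way up, of another such gear; may be absent.
- gear2_c (a point): Centre, half-way up, of another such gear; may be absent.
- gear3_c (a point): Centre, half-way up, of another such gear; may be absent.
- v_block_c (a point): Bystander, not to be disturbed: steel V-block, 36 x 40 x 32 mm. A point in its middle.
- flat_gear_c (a point): Bystander, not to be disturbed: dark steel gear without hub, 48 mm across, 12 mm thick. A point in its middle.
- screwdriver_c (a point): Bystander, not to be disturbed: red-handled screwdriver. A point in its middle.
- spanner_c (a point): Bystander, not to be disturbed: steel spanner. A point in its middle.
- oil_c (a point): Bystander, not to be disturbed: white bottle with blue cap, 48 mm across, 110 mm tall. A point in its middle.
- housing_c (a point): Bystander, not to be disturbed: black gearbox housing, 70 x 70 x 45 mm. A point in its middle.
Things that resemble listed ones, but are neither listed nor needed, are in the scene too. Of the things shaped like the part that bears middle_c, the orange one is meant.

How it is judged:
By the outcome, as a careful person would: the job done as asked, in the order asked, and still so for the second after the job is handed in, with the robot touching nothing.
Of gear0, gear1, gear2, gear3 only 2 to 4 are there at a start; the rules pass over those that are not, and their reading is None.
At some moment in a run one of gear0, gear1, gear2, gear3 may be knocked a few centimetres aside while the robot is not near it.
It also fails if it takes over 210 s, if anything falls off the work surface, if the arm or the gripper's body presses on something with over 40 N, if the wrist force passes 120 N, or if a joint passes its speed limit or range.

## Working session

There is one attempt and no reset: what is moved stays moved. The work goes in short steps, Python scripts to look and compute and a tool call to move; the robot and the scene stay as the last step left them, time stands still between calls to the robot, and variables do not carry over. Pictures are saved under pics/ and viewed, and the job is handed in when it is done.

Besides the shell and the picture viewer there is one more tool, called after "Request:" by a JSON object that holds its "fn" and its "kwargs", one argument or row to a line. apply_moves: Moves the arm, as the interface text tells. Its arguments: {"type":"object","properties":{"moves":{"type":"string"},"force":{"type":"number"}},"required":["moves"]}

```bash
ls; mkdir -p pics; cat > h.py <<'E'
import numpy as np, cv2
from cell import manip
from scipy.spatial.transform import Rotation as R
def save(name,fn,crop=None,scale=1,im=None):
    d=im or manip.get_image(name); a=d["image"]
    if crop: a=a[crop[1]:crop[3],crop[0]:crop[2]]
    if scale!=1: a=cv2.resize(a,None,fx=scale,fy=scale,interpolation=cv2.INTER_CUBIC)
    cv2.imwrite("pics/"+fn,a); return d
def f(d): return 200/np.tan(np.radians(d["vertical_fov"])/2)
def Rm(q): return R.from_quat([q[1],q[2],q[3],q[0]]).as_matrix()
def ray(d,u,v):
    F=f(d); K=np.array([[F,0,d["cx"]],[0,F,d["cy"]],[0,0,1]])
    p=np.array([[[(u-d["cx"])/F,(v-d["cy"])/F]]],float)
    x,y=p[0,0]; rd=np.hypot(x,y); r=rd
    for _ in range(30): r=rd/(1+d["k1"]*r*r)
    s=r/rd if rd>0 else 1
    return np.array([x*s,y*s,1])
def px(d,u,v,z=None):
    """world from pixel; with plane z or with range"""
    o=np.array(d["origin"]);M=Rm(d["orientation"]);c=ray(d,u,v)
    if z is None:
        ui,vi=int(round(u)),int(round(v)); r=d["range_z"][max(0,vi-1):vi+2,max(0,ui-1):ui+2]; r=r[r>0]
        return o+M@c*np.median(r) if len(r) else None
    w=M@c; return o+w*(z-o[2])/w[2]
def proj(d,P):
    o=np.array(d["origin"]);M=Rm(d["orientation"]);c=M.T@(np.array(P)-o)
    x,y=c[0]/c[2],c[1]/c[2];k=1+d["k1"]*(x*x+y*y);F=f(d)
    return np.array([d["cx"]+F*x*k,d["cy"]+F*y*k])
def cloud(d):
    F=f(d);v,u=np.mgrid[0:400,0:640].astype(float)
    x=(u-d["cx"])/F;y=(v-d["cy"])/F;rd=np.hypot(x,y);r=rd.copy()
    for _ in range(30): r=rd/(1+d["k1"]*r*r)
    s=np.where(rd>0,r/np.maximum(rd,1e-9),1)
    c=np.stack([x*s,y*s,np.ones_like(x)],-1)*d["range_z"][...,None]
    return np.array(d["origin"])+c@Rm(d["orientation"]).T
def st():
    s=manip.observe();print("t",s["time_s"],"p",np.round(s["position"],4),"q",np.round(s["ee_rot"],4),"F",np.round(s["contact_force"],1),"w",s["grip_width"],"j",np.round(s["joints"],3));return s
np.set_printoptions(suppress=True)
E
python3 - <<'E'
from h import *
for n in ["top","side","wrist"]:
    d=save(n,n+"0.png"); print(n,d["vertical_fov"],d["cx"],d["cy"],d["k1"],d["origin"],d["orientation"])
st()
E
```

```text
pics
top 46.933207090782545 318.2334261672462 191.8768954166394 -0.005837763590184667 [ 0.29016149 -0.021609    1.45881692] [ 0.07528145 -0.69646071  0.71098293 -0.06146914]
side 56.65893149567 314.8347495205846 200.3372746571676 -0.08274337111351292 [0.10625334 0.9124267  0.70246612] [ 0.10782266 -0.20600067  0.84775311 -0.47671026]
wrist 62.03513270442744 320.5351524240298 196.8137549898424 -0.01827716220292166 [ 0.26758496 -0.62233368  0.3741965 ] [ 0.1099393   0.79835363 -0.58650107 -0.08100201]
t 0.15 p [ 0.2025 -0.6436  0.2306] q [-0.0006  0.9884  0.1518 -0.0001] F [-0.9  0.6 -0.3] w 1.003946973801182 j [ 1.182  0.576  0.025  1.438 -0.015  1.129 -0.057]
```

View pics/top0.png

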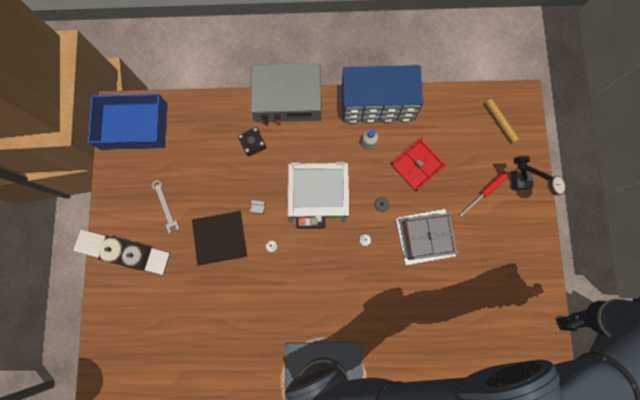

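View pics/side0.png

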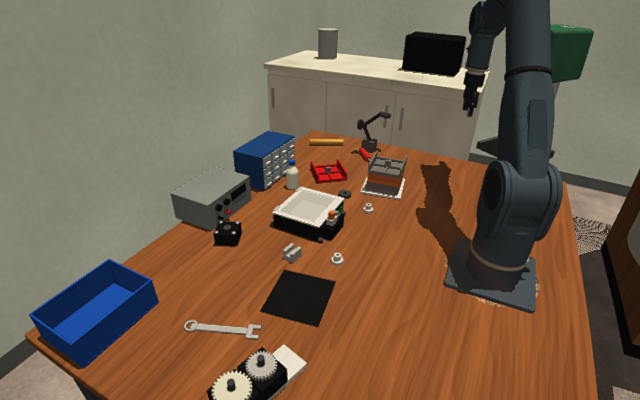

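View pics/wrist0.png

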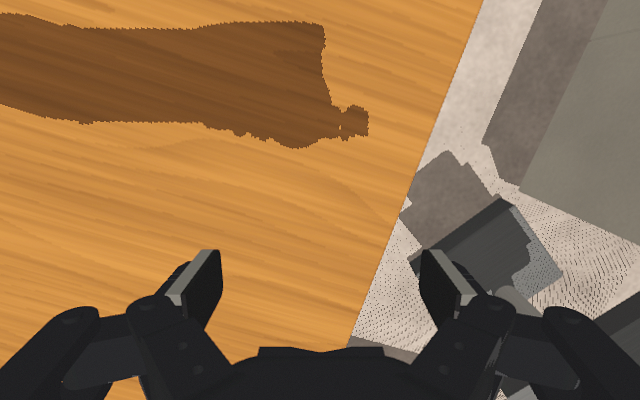

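```bash
python3 - <<'E'
from h import *
d=manip.get_image("top")
save("top","t1.png",(180,130,480,290),2.6,d)
save("top","t2.png",(70,220,330,400),3,d)
save("side","s2.png",(200,120,440,300),3.3)
C=cloud(d)
for u,v in [(271,246),(365,240),(258,207),(220,237),(428,237),(318,190),(310,222),(382,204),(418,163),(110,250),(131,256),(370,139),(252,141),(166,205)]:
    print((u,v),np.round(px(d,u,v),4))
E
```

```text
(271, 246) [0.4036 0.1537 0.0263]
(365, 240) [ 0.4161 -0.1382  0.0274]
(258, 207) [0.529  0.1967 0.0149]
(220, 237) [0.437  0.3185 0.005 ]
(428, 237) [ 0.4155 -0.319   0.0918]
(318, 190) [0.5708 0.0039 0.0602]
(310, 222) [0.4695 0.0296 0.0763]
(382, 204) [ 0.5303 -0.1975  0.0131]
(418, 163) [ 0.6572 -0.3158  0.03  ]
(110, 250) [0.3973 0.6349 0.0759]
(131, 256) [0.3776 0.5665 0.0834]
(370, 139) [ 0.7243 -0.1611  0.0823]
(252, 141) [0.739  0.213  0.0447]
(166, 205) [0.544  0.4963 0.0036]
```

View pics/t1.png

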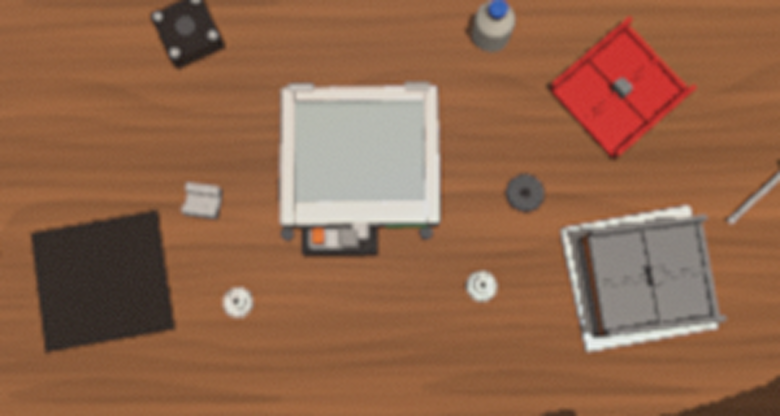

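View pics/t2.png

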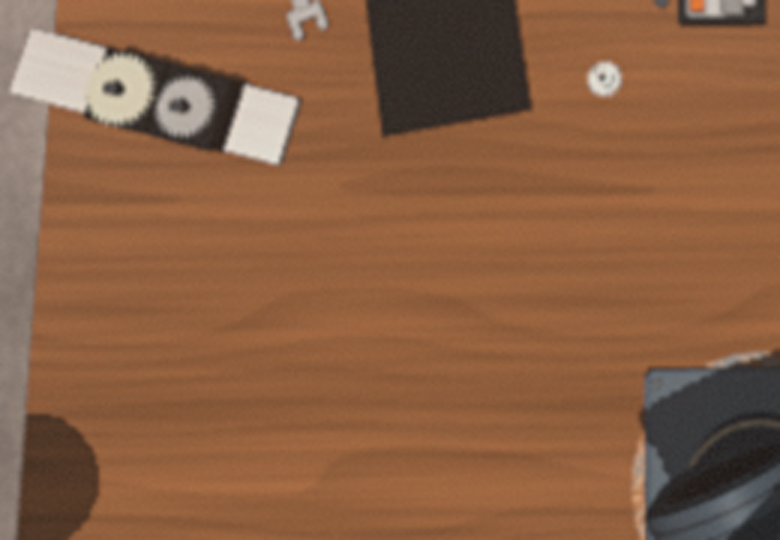

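View pics/s2.png

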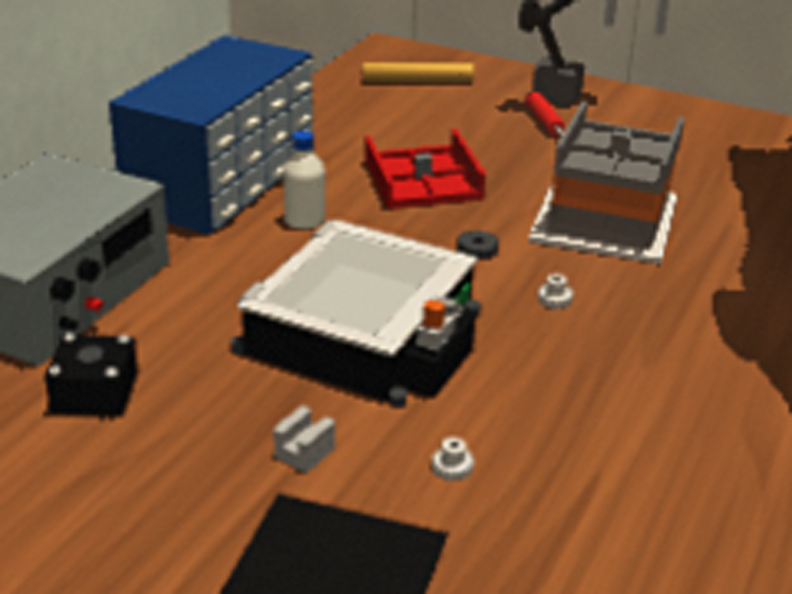

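Request:
{"fn": "apply_moves", "kwargs": {
  "moves": "0 0 0.97 0 0 -0.7 85; 0 0 0.97 0 0 -0.7 85; 0 0 0.96 0 0 -0.7 85; 0 0 0 0.7 -0.8 0 85; 0 0 0 0.7 -0.8 0 85; 0 0 0 0.7 -0.8 0 85; 0 0 0 0.7 -0.8 0 85; 0 0 0 0.7 -0.8 0 85; 0 0 0 0.7 -0.8 0 85; 0 0 0 0.7 -0.8 0 85; 0 0 0 0.7 -0.8 0 85; 0 0 0 0 0 0 85"
}}

```text
time_s: 1.25
position: [0.3761, -0.4458, 0.2943]
ee_rot: [-0.002, 1.0, 0.005, 0.001]
contact_force: [0.6, 0.1, -0.5]
grip_width: 0.99
```

```bash
python3 - <<'E'
from h import *
st()
d=save("wrist","w1.png"); print(d["origin"],Rm(d["orientation"])[:,2])
d=manip.get_image("top"); save("top","t3.png",(300,180,640,400),2.3,d)
E
```

```text
t 1.25 p [ 0.3761 -0.4458  0.2943] q [-0.0016  1.      0.005   0.0015] F [ 0.6  0.1 -0.5] w 0.9896819771176649 j [ 0.748  0.389  0.065  1.591 -0.032  1.163 -0.739]
[ 0.44386472 -0.44481327  0.43818898] [-0.26730617 -0.00022693 -0.96361162]
```

View pics/w1.png

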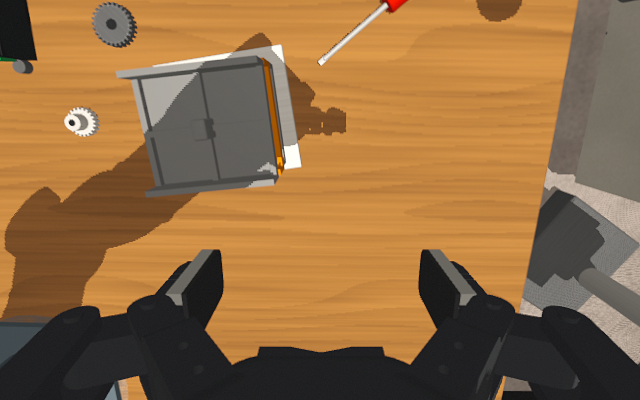

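View pics/t3.png

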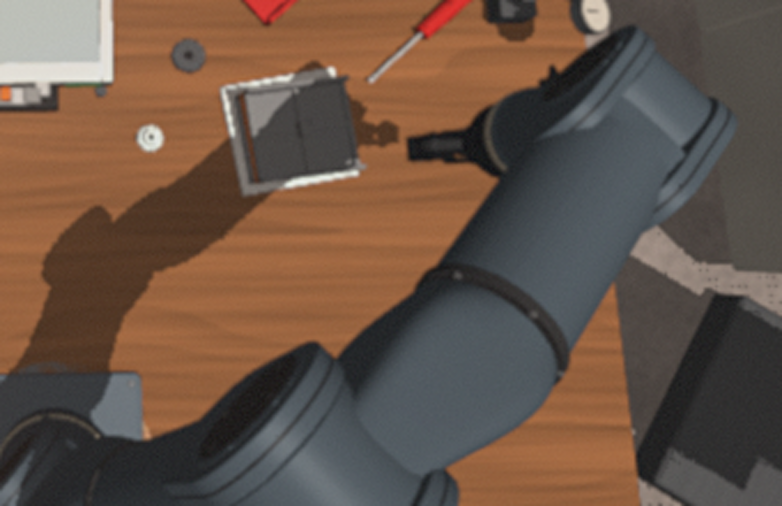

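Request:
{"fn": "apply_moves", "kwargs": {
  "moves": "0 0 0 0.2 -1 0 85; 0 0 0 0.2 -1 0 85; 0 0 0 0.2 -1 0 85; 0 0 0 0.2 -1 0 85; 0 0 0 0.2 -1 0 85; 0 0 0 0.2 -1 0 85; 0 0 0 0.2 -1 0 85; 0 0 0 0.2 -1 0 85; 0 0 0 0.2 -1 0 85; 0 0 0 0.2 -1 0 85; 0 0 0 0.2 -1 0 85; 0 0 0 0.2 -1 0 85"
}}

```text
time_s: 2.35
position: [0.4419, -0.0917, 0.2945]
ee_rot: [0.0, 1.0, -0.001, 0.0]
contact_force: [1.1, -0.1, 0.6]
grip_width: 0.995
```

Request:
{"fn": "apply_moves", "kwargs": {
  "moves": "0 0 0 0 -1 0 40; 0 0 0 0 -1 0 40; 0 0 0 0 -1 0 40; 0 0 0 0 -0.8 0 40; 0 0 0 0 0 0 40; 0 0 0 0 0 0 40"
}}

```text
time_s: 2.85
position: [0.442, 0.0223, 0.2943]
ee_rot: [0.0, 1.0, 0.001, 0.0]
contact_force: [0.7, -0.3, 0.3]
grip_width: 0.467
```

```bash
python3 - <<'E'
from h import *
st()
d=save("wrist","w2.png"); print(d["origin"])
np.savez("w2.npz",**d)
E
```

```text
t 2.85 p [0.442  0.0223 0.2943] q [0.0001 1.     0.001  0.0001] F [ 0.7 -0.3  0.3] w 0.4668584151457041 j [ 0.004  0.172 -0.192  1.906  0.038  1.067 -1.772]
[0.51021235 0.02322039 0.43802667]
```

View pics/w2.png

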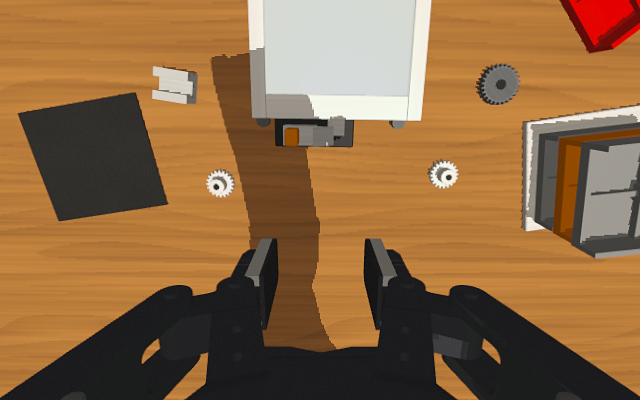

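```bash
python3 - <<'E'
from h import *
d=dict(np.load("w2.npz"))
save("wrist","w2c.png",(230,80,450,160),3.6,d)
C=cloud(d)
# tab orange
hsv=cv2.cvtColor(d["image"],cv2.COLOR_BGR2HSV)
sub=np.zeros((400,640),bool); sub[120:150,278:302]=1
m=sub&(C[...,2]>.08)
print("tab top",m.sum(),C[m].min(0),C[m].max(0),C[m].mean(0))
# cover front edge
m=(abs(C[...,2]-.058)<.006)&(C[...,0]>.46)&(abs(C[...,1]-.02)<.13); m[:, :240]=0
print(C[m].min(0),C[m].max(0))
r=cv2.minAreaRect((C[m][:,:2]*1000).astype(np.float32)); print(r)
for v in range(112,124): print(v,np.round(px(d,270,v),4),np.round(px(d,400,v),4))
E
```

```text
tab top 250 [0.46863004 0.02322039 0.08109615] [0.51021235 0.06086457 0.43802667] [0.47788667 0.05340555 0.09465075]
[ 0.4771944  -0.08966282  0.05276548] [0.61361099 0.10008564 0.06377546]
((545.3746948242188, 5.225135803222656), (136.3639678955078, 189.79164123535156), 0.04483501613140106)
112 [0.5013 0.0785 0.0601] [ 0.5015 -0.065   0.06  ]
113 [0.5003 0.0786 0.0598] [ 0.5004 -0.0651  0.0596]
114 [0.4992 0.0786 0.0598] [ 0.4993 -0.0652  0.0595]
115 [0.4981 0.0787 0.0597] [ 0.4983 -0.0652  0.0598]
116 [0.497  0.0787 0.06  ] [ 0.4972 -0.0652  0.0601]
117 [0.496  0.0787 0.0598] [ 0.4961 -0.0652  0.0604]
118 [0.4927 0.0867 0.0058] [ 0.495  -0.0653  0.0605]
119 [0.4912 0.0875 0.0009] [ 0.4939 -0.0655  0.0599]
120 [0.49   0.0873 0.0021] [ 0.4907 -0.0765  0.0134]
121 [0.4887 0.0875 0.0014] [ 0.4895 -0.0766  0.0132]
122 [0.4875 0.0876 0.001 ] [ 0.4883 -0.0768  0.0128]
123 [0.4862 0.0876 0.0014] [ 0.487  -0.0769  0.0128]
```

View pics/w2c.png

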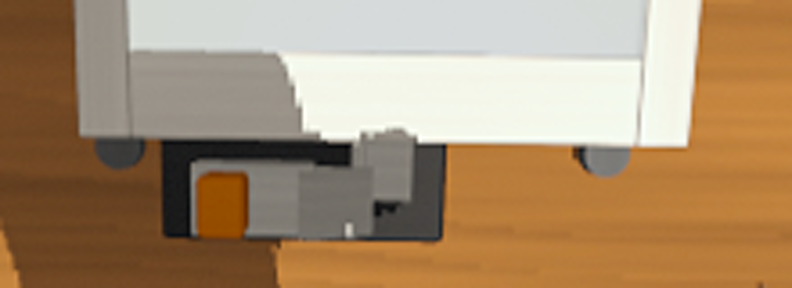

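```bash
python3 - <<'E'
from h import *
d=dict(np.load("w2.npz")); C=cloud(d)
hsv=cv2.cvtColor(d["image"],cv2.COLOR_BGR2HSV)
m=(hsv[...,0]<15)&(hsv[...,1]>200)&(hsv[...,2]>100); m[:120]=0;m[150:]=0;m[:,:275]=0;m[:,310:]=0
ys,xs=np.where(m);print(m.sum(),xs.min(),xs.max(),ys.min(),ys.max())
P=C[m]; print(np.round(np.percentile(P,[2,50,98],axis=0),4))
for u,v in [(285,128),(299,128),(285,145.5),(299,145.5),(292,137)]: print(u,v,np.round(px(d,u,v,.09),4), np.round(px(d,u,v),4))
for u in [312,320,335,340]: print(u,np.round(px(d,u,128),4),np.round(px(d,u,140),4))
E
```

```text
23 285 298 128 146
[[0.4567 0.0469 0.0012]
 [0.483  0.0483 0.0811]
 [0.4861 0.0613 0.0902]]
285 128 [0.4861 0.0593 0.09  ] [0.4856 0.06   0.0837]
299 128 [0.4861 0.0449 0.09  ] [0.4846 0.0462 0.0688]
285 145.5 [0.4681 0.0598 0.09  ] [0.4574 0.0692 0.001 ]
299 145.5 [0.4681 0.0452 0.09  ] [0.4573 0.0509 0.0005]
292 137 [0.4769 0.0523 0.09  ] [0.477  0.0522 0.0912]
312 [0.4846 0.0321 0.0685] [0.4726 0.0319 0.0781]
320 [0.4853 0.0233 0.0786] [0.4726 0.0233 0.0783]
335 [0.4839 0.0066 0.059 ] [0.4691 0.0058 0.0449]
340 [0.484  0.001  0.0596] [ 0.4691 -0.0001  0.0447]
```

Request:
{"fn": "apply_moves", "kwargs": {
  "moves": "0 0.84 0 0 0 0 20; 0 0.83 0 0 0 0 20; 0 0 0 -0.1 -0.52 0.6 20; 0 0 0 -0.11 -0.52 0.8 20; 0 0 0 0 0 0.9 20; 0 0 0 0 0 0.9 20; 0 0 0 0 0 0.9 20; 0 0 0 0 0 0.9 20; 0 0 0 0 0 0.5 20; 0 0 0 0 0 0 20"
}}

```text
time_s: 3.73
position: [0.4634, 0.0513, 0.128]
ee_rot: [0.001, 0.996, -0.001, 0.085]
contact_force: [-0.4, -0.1, 0.3]
grip_width: 0.232
```

```bash
python3 - <<'E'
from h import *
st()
d=manip.get_image("wrist"); save("wrist","w3.png",(160,180,480,400),2.4,d)
E
```

```text
t 3.7333 p [0.4634 0.0513 0.128 ] q [ 0.001   0.9964 -0.0007  0.085 ] F [-0.4 -0.1  0.3] w 0.23233160772765413 j [-0.124  0.349 -0.159  2.246  0.263  0.399 -2.076]
```

View pics/w3.png

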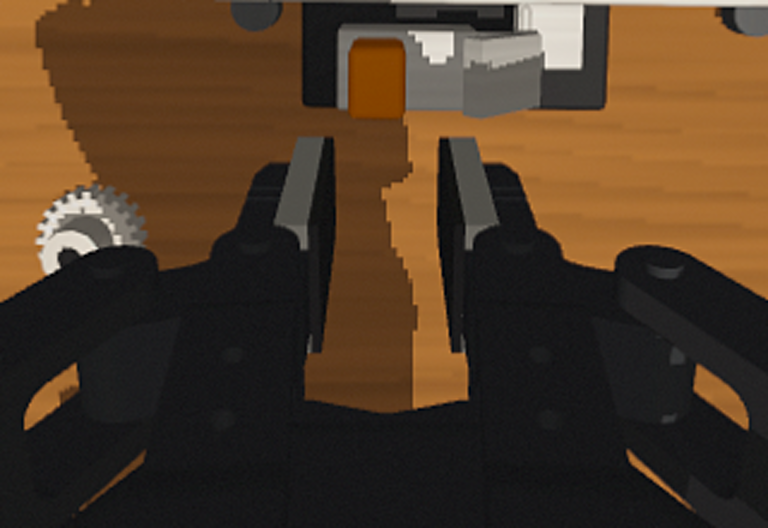

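Request:
{"fn": "apply_moves", "kwargs": {
  "moves": "0 0 0 0.05 -0.07 0.5 20; 0 0 0 0 0 0.5 20; 0 0 0 0 0 0.4 20; 0 0 0 0 0 0.37 20; 0 0 0 0 0 0 20; 0 0 0 0 0 0 20"
}}

```text
time_s: 4.28
position: [0.4754, 0.055, 0.0795]
ee_rot: [0.0, 0.996, -0.0, 0.088]
contact_force: [-0.3, -0.1, -0.4]
grip_width: 0.23
```

```bash
python3 - <<'E'
from h import *
st()
d=manip.get_image("wrist"); save("wrist","w4.png",(160,180,480,400),2.4,d)
save("side","s4.png",(260,170,380,260),6)
E
```

```text
t 4.2833 p [0.4754 0.055  0.0795] q [ 0.0003  0.9962 -0.      0.0876] F [-0.3 -0.1 -0.4] w 0.22973288159579572 j [-0.185  0.454 -0.084  2.277  0.329  0.256 -2.14 ]
```

View pics/w4.png

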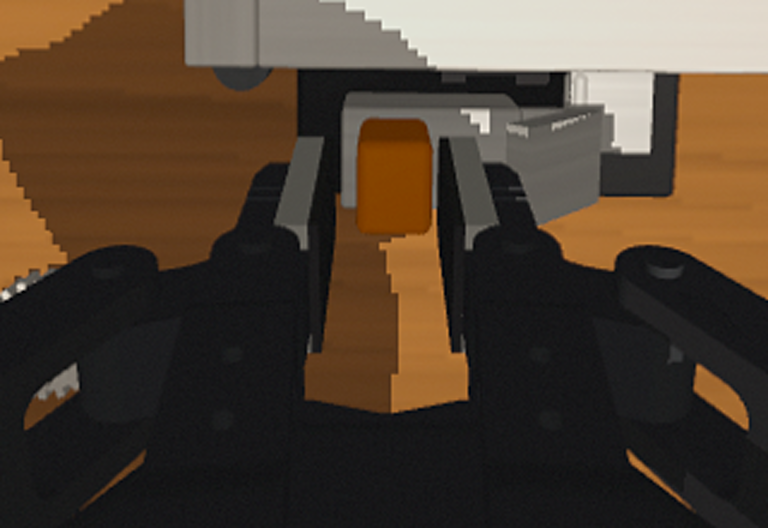

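View pics/s4.png

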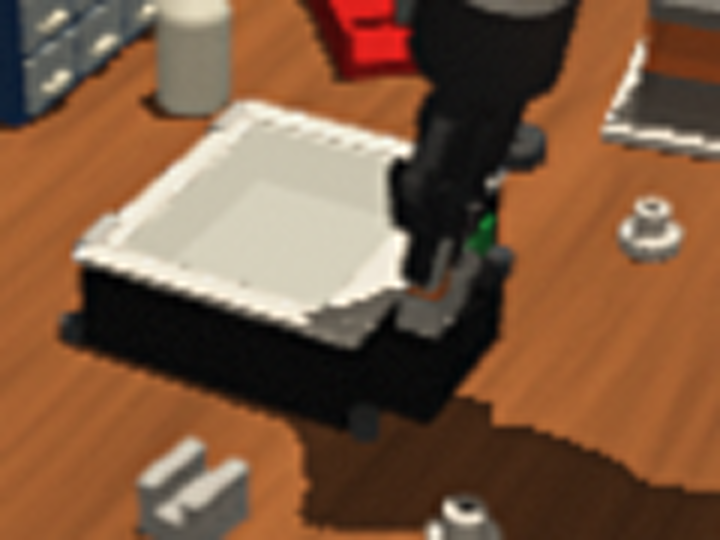

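Request:
{"fn": "apply_moves", "kwargs": {
  "force": 20,
  "moves": "0 0 0 0 0 0.05 10; 0 0 0 0 0 0 10; 0 0 0 0 0 0 10; 0 0 0 0 0 0 10; 0 0 0 0 -0.15 0 10; 0 0 0 0 -0.15 0 10; 0 0 0 0 -0.15 0 10; 0 0 0 0 0 0 10; 0 0 0 0 0 0 10; 0 0 0 0 0 0 10"
}}

```text
time_s: 5.22
position: [0.4757, 0.0679, 0.0788]
ee_rot: [0.0, 0.996, -0.001, 0.088]
contact_force: [-3.2, -4.8, 16.7]
grip_width: 0.153
```

```bash
python3 - <<'E'
from h import *
st()
save("side","s5.png",(200,120,440,300),3.3)
E
```

```text
t 5.2167 p [0.4757 0.0679 0.0788] q [ 0.0005  0.9961 -0.0005  0.0883] F [-3.2 -4.8 16.7] w 0.15324722694324525 j [-0.227  0.457 -0.069  2.274  0.328  0.255 -2.169]
```

View pics/s5.png

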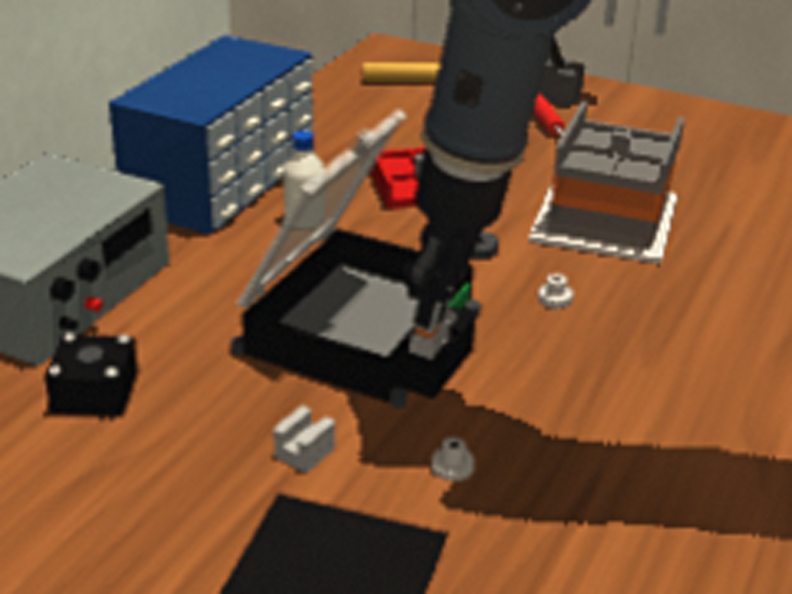

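Request:
{"fn": "apply_moves", "kwargs": {
  "moves": "0 0 0 0 0.22 -0.05 10; 0 0 0 0 0.23 -0.05 10; 0 0 0 0 0 0 20; 0 0 0 0 0 0 20; 0 0 0 0 0 -0.5 20; 0 0 0 0 0 -0.7 20; 0 0 0 0 0 -0.9 20; 0 0 0 0 0 -1 40; 0 0 0 0 0 -1 40; 0 0 0 0 0 -1 40; 0 0 0 0 0 -1 40; 0 -0.84 0 0 0 -0.5 40"
}}

```text
time_s: 6.27
position: [0.4379, 0.0564, 0.2791]
ee_rot: [-0.0, 0.999, 0.002, 0.046]
contact_force: [0.5, 0.2, -1.2]
grip_width: 0.467
```

```bash
python3 - <<'E'
from h import *
st()
save("side","s6.png",(200,100,440,280),3.3)
E
```

```text
t 6.2667 p [0.4379 0.0564 0.2791] q [-0.0002  0.999   0.0016  0.0458] F [ 0.5  0.2 -1.2] w 0.4667301953356703 j [-0.029  0.137 -0.257  2.002  0.075  0.921 -1.892]
```

View pics/s6.png

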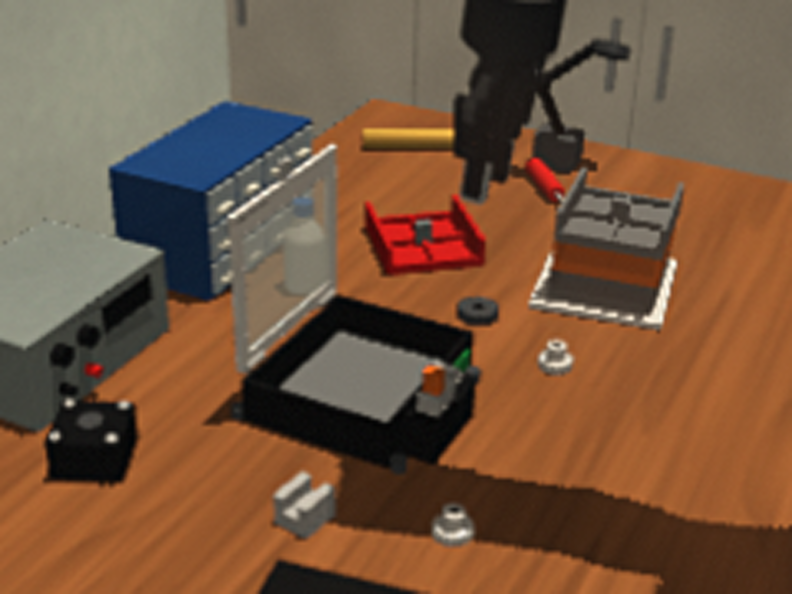

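Request:
{"fn": "apply_moves", "kwargs": {
  "moves": "0 -0.87 0 0 0.3 -0.3 40; 0 0 0 -0.1 1 -0.4 40; 0 0 0 -0.2 1 -0.4 40; 0 0 0 -0.2 1 -0.4 40; 0 0 0 -0.2 1 -0.4 40; 0 0 0 -0.2 1 0 40; 0 0 0 -0.2 1 0 40; 0 0 0 -0.2 1 0 40; 0 0 0 -0.2 1 0 40; 0 0 0 -0.2 1 0 40; 0 0 0 -0.2 1 0 40; 0 0 0 -0.2 1 0 40"
}}

```text
time_s: 7.32
position: [0.3768, -0.2844, 0.3325]
ee_rot: [0.0, 1.0, 0.001, -0.002]
contact_force: [1.4, -0.2, 0.2]
grip_width: 0.467
```

Request:
{"fn": "apply_moves", "kwargs": {
  "moves": "0 0 0 0 0.9 0 40; 0 0 0 0 0.3 0 40; 0 0 0 0 0 0 40; 0 0 0 0 0 0 40; 0 0 0 0 0 0 40"
}}

```text
time_s: 7.73
position: [0.3776, -0.3179, 0.3323]
ee_rot: [-0.0, 1.0, 0.001, -0.002]
contact_force: [0.4, -0.3, -0.4]
grip_width: 0.473
```

```bash
python3 - <<'E'
from h import *
st()
d=save("wrist","w7.png");np.savez("w7.npz",**d); print(d["origin"])
E
```

```text
t 7.7333 p [ 0.3776 -0.3179  0.3323] q [-0.0004  1.      0.0015 -0.0021] F [ 0.4 -0.3 -0.4] w 0.47254053252791955 j [ 0.561  0.223  0.054  1.732 -0.011  1.191 -0.95 ]
[ 0.44645086 -0.31698833  0.47569379]
```

View pics/w7.png

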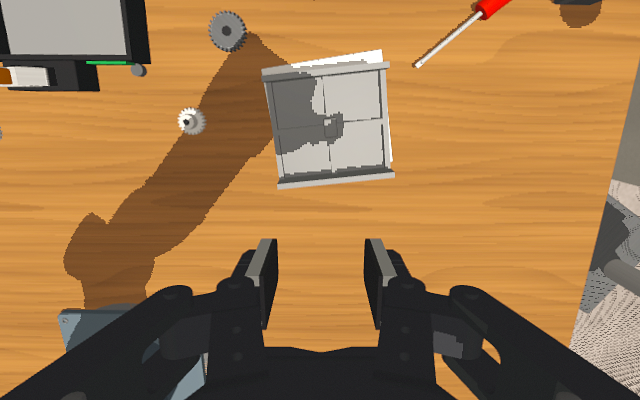

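```bash
python3 - <<'E'
from h import *
d=dict(np.load("w7.npz"));C=cloud(d)
save("wrist","w7c.png",(240,30,420,200),4.2,d)
sub=np.zeros((400,640),bool); sub[40:200,250:410]=1
for lo,hi in [(.113,.125),(.08,.125)]:
    m=sub&(C[...,2]>lo)&(C[...,2]<hi); P=C[m]
    r=cv2.minAreaRect((P[:,:2]*1000).astype(np.float32)); print(m.sum(),r, np.median(P[:,2]))
# block points
m=sub&(C[...,2]>.106)&(C[...,2]<.125)
n,l,s,c=cv2.connectedComponentsWithStats(m.astype(np.uint8))
for i in range(1,n):
    if s[i,4]>30:
        P=C[l==i]; print(s[i],c[i],np.round(P.mean(0),4),cv2.minAreaRect((P[:,:2]*1000).astype(np.float32)))
E
```

```text
1894 ((420.2164611816406, -327.2928466796875), (119.61138153076172, 130.0201873779297), 6.119957447052002) 0.1187792280989084
13463 ((420.3089599609375, -328.49212646484375), (119.59062194824219, 132.95639038085938), 6.193824768066406) 0.08857126613471833
[261  61 129  22 946] [325.1987315   71.70613108] [ 0.4762 -0.3216  0.1183] ((476.5164794921875, -321.25616455078125), (6.270521640777588, 130.0210723876953), 6.193824768066406)
[323 117  15  21 252] [330.1031746  127.11111111] [ 0.4209 -0.3272  0.1166] ((420.697998046875, -327.2605895996094), (19.902334213256836, 13.926435470581055), 6.393911838531494)
[277 170 118  19 921] [335.42453855 178.87404995] [ 0.3648 -0.3335  0.1169] ((364.03546142578125, -333.2461242675781), (6.66491174697876, 129.88563537597656), 6.189250946044922)
```

View pics/w7c.png

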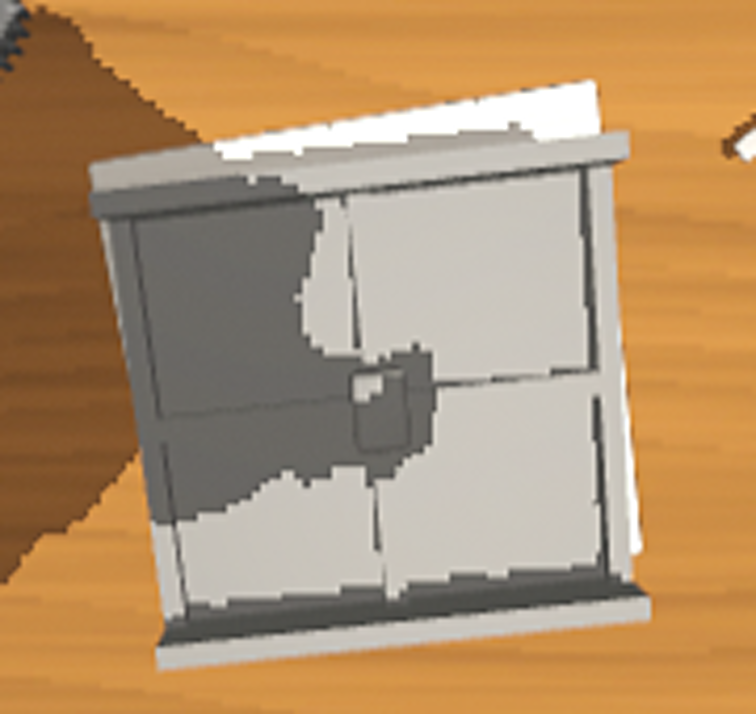

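Request:
{"fn": "apply_moves", "kwargs": {
  "moves": "0 0 0 0.72 0.16 0.3 34; 0 0 0 0.72 0.15 0.8 34; 0 0 -1 0 0 0.9 34; 0 0 0 0 0 0.9 34; 0 0 0 0 0 0.9 34; 0 0 0 0 0 0.9 34; 0 0 0 0 0 0.9 34; 0 0 0 0 0 0.9 34; 0 0 0 0 0 0.3 34; 0 0 0 0 0 0 34; 0 0 0 0 0 0 34"
}}

```text
time_s: 8.7
position: [0.4201, -0.3282, 0.1289]
ee_rot: [-0.0, 0.999, 0.053, -0.002]
contact_force: [0.2, -0.1, 0.6]
grip_width: 0.396
```

```bash
python3 - <<'E'
from h import *
st()
d=save("wrist","w8.png",(120,130,520,400),2)
E
```

```text
t 8.7 p [ 0.4201 -0.3282  0.1289] q [-0.0002  0.9986  0.0534 -0.002 ] F [ 0.2 -0.1  0.6] w 0.3958332370385226 j [ 0.566  0.488  0.012  1.938 -0.005  0.718 -0.884]
```

View pics/w8.png

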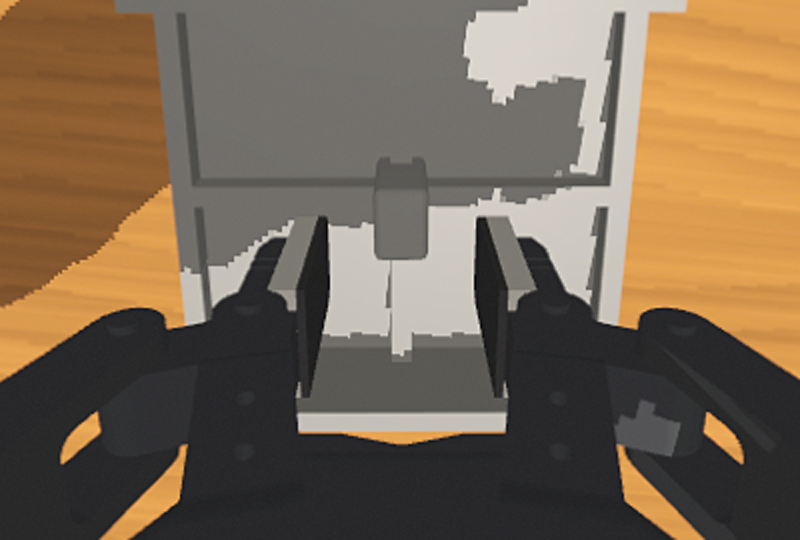

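Request:
{"fn": "apply_moves", "kwargs": {
  "force": 40,
  "moves": "0 0 0 0.02 -0.03 0.4 30; 0 0 0 0 0 0.4 30; 0 0 0 0 0 0.17 30; 0 0 0 0 0 0 8; 0 0 0 0 0 0 8; 0 0 0 0 0 0 8; 0 0 0 0 0 0 8; 0 0 0 0 0 0 8; 0 0 0 0 0 -0.3 8; 0 0 0 0 0 -0.5 8; 0 0 0 0 0 -0.5 8; 0 0 0 0 0 0 8"
}}

```text
time_s: 9.75
position: [0.4212, -0.3286, 0.1409]
ee_rot: [0.001, 0.999, 0.053, -0.0]
contact_force: [0.0, -0.2, -1.1]
grip_width: 0.149
```

```bash
python3 - <<'E'
from h import *
st()
save("side","s9.png",(300,100,480,220),4.4)
E
```

```text
t 9.75 p [ 0.4212 -0.3286  0.1409] q [ 0.0011  0.9986  0.0528 -0.0005] F [ 0.  -0.2 -1.1] w 0.14937980201515635 j [ 0.564  0.472  0.013  1.926 -0.006  0.743 -0.885]
```

View pics/s9.png

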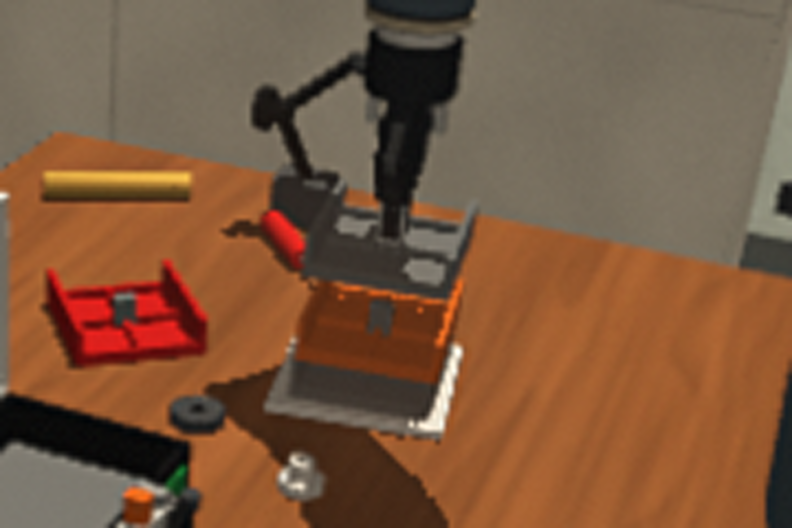

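```bash
python3 - <<'E'
from h import *
d=dict(np.load("w2.npz"))
p=np.array([px(d,u,v,.003)[:2] for u,v in [(18,115),(136,93),(167,205),(60,221)]])
print(p,p.mean(0)); print(np.degrees(np.arctan2(*(p[1]-p[0])[[0,1]]*[1,-1])))
E
```

```text
[[0.49763063 0.41282098]
 [0.52363602 0.2546464 ]
 [0.37646022 0.23331126]
 [0.35285631 0.38778973]] [0.43764579 0.32214209]
9.3364421381827
```

Request:
{"fn": "apply_moves", "kwargs": {
  "moves": "0 0 0 0.1 -0.5 -0.5 8; 0 0 0 0.2 -0.8 -0.5 8; 0 0 0 0.2 -1 -0.2 8; 0 0 0 0.2 -1 0 8; 0 0 0 0.2 -1 0 8; 0 0 0 0.2 -1 0 8; 0 0 0 0.2 -1 0 8; 0 0 0 0.2 -1 0 8; 0 0 0 0.2 -1 0 8; 0 0 0 0.2 -1 0 8; 0 0 0 0.2 -1 0 8; 0 0 0 0.2 -1 0 8"
}}

```text
time_s: 10.8
position: [0.4525, 0.0182, 0.1735]
ee_rot: [-0.0, 0.999, 0.053, -0.002]
contact_force: [1.1, -0.7, -1.0]
grip_width: 0.153
```

Request:
{"fn": "apply_moves", "kwargs": {
  "moves": "0 0 0 0 -1 0 8; 0 0 0 0 -1 0 8; 0 0 0 0 -1 0 8; 0 0 0 0 -1 0 8; 0 0 0 0 -1 0 8; 0 0 0 0 -1 0 8; 0 0 0 0 -1 0 8; 0 0 0 0 -1 0 8; 0 0 -0.25 0 -1 0 8; 0 0 -0.25 0 -0.9 0 8; 0 0 0 0 -0.3 0 8; 0 0 0 0 0 0 8"
}}

```text
time_s: 11.8
position: [0.4182, 0.3237, 0.1733]
ee_rot: [-0.001, 0.997, 0.081, -0.003]
contact_force: [0.1, -0.1, -1.4]
grip_width: 0.148
```

```bash
python3 - <<'E'
from h import *
st()
d=manip.get_image("top");save("top","t10.png",(150,130,470,290),2.4,d)
E
```

```text
t 11.8 p [0.4182 0.3237 0.1733] q [-0.0006  0.9967  0.0811 -0.0026] F [ 0.1 -0.1 -1.4] w 0.14755610420382925 j [-0.661  0.426 -0.119  1.894  0.061  0.828 -2.219]
```

View pics/t10.png

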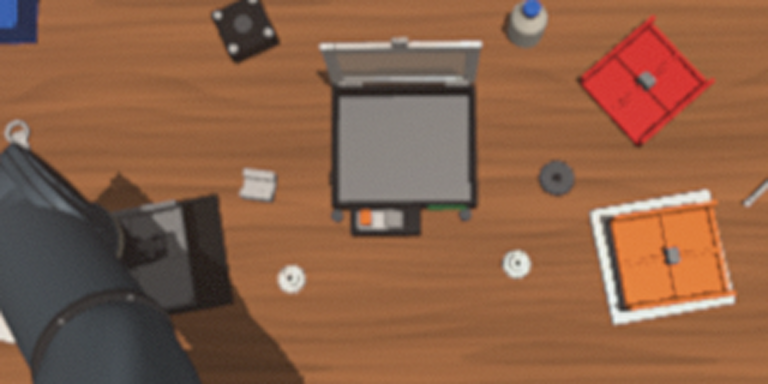

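Request:
{"fn": "apply_moves", "kwargs": {
  "moves": "0 0 0 0.32 0.08 0.3 8; 0 0 0 0.31 0.08 0.7 8; 0 0 0 0 0 0.9 8; 0 0 0 0 0 0.9 8; 0 0 0 0 0 0.9 8; 0 0 0 0 0 0.6 8; 0 0 0 0 0 0.3 8; 0 0 0 0 0 0.1 8; 0 0 0 0 0 0.1 8; 0 0 0 0 0 0.1 8; 0 0 0 0 0 0 8; 0 0 0 0 0 0 8"
}}

```text
time_s: 12.85
position: [0.4388, 0.3193, 0.0278]
ee_rot: [-0.001, 0.997, 0.079, -0.002]
contact_force: [0.3, 0.4, -0.5]
grip_width: 0.147
```

Request:
{"fn": "apply_moves", "kwargs": {
  "moves": "0 0 0 0 0 0.06 8; 0 0 0 0 0 0.06 8; 0 0 0 0 0 0.06 8; 0 0 0 0 0 0 8; 0 0 0 0 0 0 8"
}}

```text
time_s: 13.27
position: [0.4382, 0.3191, 0.0216]
ee_rot: [-0.0, 0.997, 0.079, -0.002]
contact_force: [1.1, 0.2, -1.1]
grip_width: 0.152
```

Request:
{"fn": "apply_moves", "kwargs": {
  "moves": "0 0 0 0 0 0.05 8; 0 0 0 0 0 0.05 8; 0 0 0 0 0 0 8; 0 0 0 0 0 0 8; 0 0 0 0 0 0 8"
}}

```text
time_s: 13.68
position: [0.4384, 0.3192, 0.0209]
ee_rot: [-0.0, 0.997, 0.079, -0.001]
contact_force: [-6.0, -4.3, 32.6]
grip_width: 0.151
```

Request:
{"fn": "apply_moves", "kwargs": {
  "moves": "0 0 0 0 0 -0.08 8; 0 0 0 0 0 0 30; 0 0 0 0 0 0 30; 0 0 0 0 0 0 30; 0 0 0 0 0 0 30; 0 0 0 0 0 -0.5 30; 0 0 0 0 0 -0.9 34; 0 0 0 0 0 -0.9 34; 0 0 0 0 0 -0.9 34; 0 0 0 0 0 -0.9 34; 0 0 0 0 0 -0.9 34; 0 0 0 0 0 0 34"
}}

```text
time_s: 14.68
position: [0.4408, 0.3206, 0.1756]
ee_rot: [-0.002, 0.997, 0.079, 0.001]
contact_force: [1.0, -0.5, 0.7]
grip_width: 0.396
```

```bash
python3 - <<'E'
from h import *
st()
d=manip.get_image("wrist");save("wrist","w11.png",None,1,d)
E
```

```text
t 14.6833 p [0.4408 0.3206 0.1756] q [-0.0022  0.9969  0.0788  0.0008] F [ 1.  -0.5  0.7] w 0.39613634676493276 j [-0.632  0.441 -0.116  1.858  0.063  0.842 -2.193]
```

View pics/w11.png

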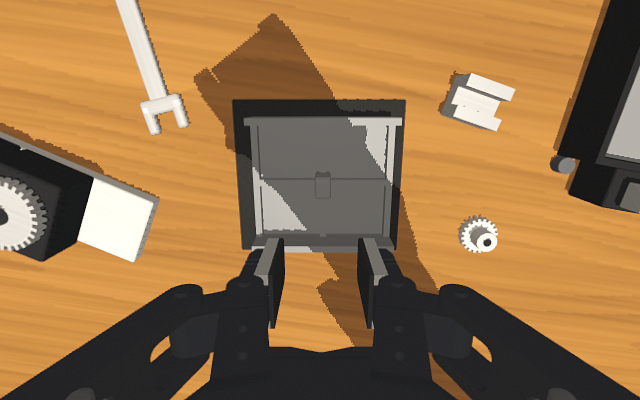

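Request:
{"fn": "apply_moves", "kwargs": {
  "moves": "0 0 0 -0.1 0.6 -0.6 34; 0 0 0 -0.1 1 -0.6 34; 0 0 0 -0.1 1 -0.6 34; 0 0 0 -0.1 1 -0.5 34; 0 0 0 -0.1 1 -0.4 34; 0 0 0 -0.1 1 -0.4 34; 0 0 0 -0.1 1 0 34; 0 0 0 -0.1 1 0 34; 0 0 0 -0.1 1 0 34; 0 0 0 -0.1 1 0 34; 0 0 0 -0.1 1 0 34; 0 0 0 -0.1 1 0 34"
}}

```text
time_s: 15.73
position: [0.458, -0.0317, 0.2629]
ee_rot: [-0.0, 0.997, 0.079, -0.003]
contact_force: [-0.0, -0.1, 0.2]
grip_width: 0.395
```

Request:
{"fn": "apply_moves", "kwargs": {
  "moves": "0 0 0.24 -0.2 1 0 34; 0 0 0.24 -0.4 1 0 34; 0 0 0 -0.45 1 0 34; 0 0 0 -0.45 1 0 34; 0 0 0 -0.45 1 0 34; 0 0 0 -0.45 1 0 34; 0 0 0 -0.45 1 0 34; 0 0 0 -0.45 1 0 34; 0 0 0 -0.45 0.9 0 34; 0 0 0 -0.4 0.4 0 34; 0 0 0 0 0 0 34; 0 0 0 0 0 0 34"
}}

```text
time_s: 16.73
position: [0.3663, -0.3217, 0.2632]
ee_rot: [-0.001, 0.999, 0.053, -0.003]
contact_force: [0.3, 1.0, 0.2]
grip_width: 0.394
```

```bash
python3 - <<'E'
from h import *
st()
d=save("wrist","w12.png");np.savez("w12.npz",**d)
C=cloud(d)
m=(C[...,2]>.055)&(C[...,2]<.095)&(C[...,0]>.3)&(C[...,0]<.52)&(C[...,1]<-.22)&(C[...,1]>-.43); m[230:]=0
m&=C[...,2]>.073
n,l,s,c=cv2.connectedComponentsWithStats(m.astype(np.uint8))
for i in range(1,n):
    if s[i,4]>30:
        P=C[l==i]; print(s[i],c[i],np.round(P.mean(0),4),cv2.minAreaRect((P[:,:2]*1000).astype(np.float32)))
P=C[m];print(cv2.minAreaRect((P[:,:2]*1000).astype(np.float32)))
E
```

```text
t 16.7333 p [ 0.3663 -0.3217  0.2632] q [-0.0006  0.9986  0.0527 -0.003 ] F [0.3 1.  0.2] w 0.39446059605176936 j [ 0.473  0.273  0.196  1.869 -0.058  1.011 -0.773]
[ 262   48  145   12 1247] [334.25020048  53.53488372] [ 0.4779 -0.3216  0.0823] ((478.27764892578125, -321.61328125), (6.390225410461426, 130.37130737304688), 7.2539825439453125)
[328 106  15  22 318] [334.87106918 116.60377358] [ 0.4225 -0.3287  0.0807] ((422.4721984863281, -328.9405517578125), (19.715173721313477, 13.579672813415527), 6.342155933380127)
[ 270  170  132   11 1030] [335.52621359 174.77184466] [ 0.3665 -0.3358  0.0817] ((365.8638610839844, -335.9816589355469), (6.682147979736328, 129.90670776367188), 7.262983798980713)
((421.9979248046875, -328.78582763671875), (119.86896514892578, 130.37049865722656), 7.262983798980713)
```

View pics/w12.png

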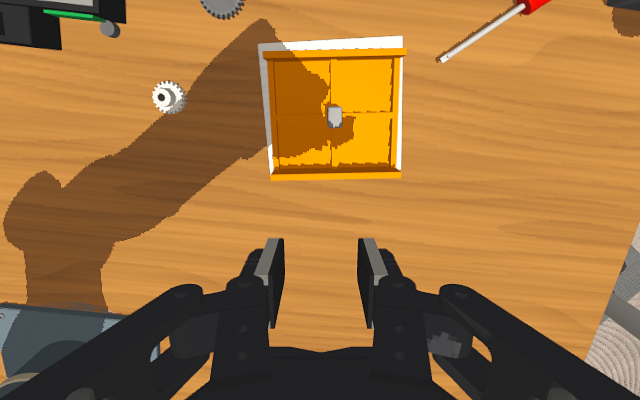

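Request:
{"fn": "apply_moves", "kwargs": {
  "moves": "0 0 0 0.9 0.22 0.4 32; 0 0 0 0.92 0.21 0.8 32; 0 0 -0.19 0 0 0.9 32; 0 0 0 0 0 0.9 32; 0 0 0 0 0 0.9 32; 0 0 0 0 0 0.9 32; 0 0 0 0 0 0.6 32; 0 0 0 0 0 0.2 32; 0 0 0 0 0 0 32; 0 0 0 0 0 0 32"
}}

```text
time_s: 17.62
position: [0.4228, -0.3278, 0.0965]
ee_rot: [-0.0, 0.998, 0.064, -0.002]
contact_force: [-0.2, 0.3, 0.5]
grip_width: 0.365
```

```bash
python3 - <<'E'
from h import *
st()
d=save("wrist","w13.png",(120,130,520,400),2)
E
```

```text
t 17.6167 p [ 0.4228 -0.3278  0.0965] q [-0.0002  0.9979  0.0644 -0.002 ] F [-0.2  0.3  0.5] w 0.36507675778349497 j [ 0.479  0.543  0.136  1.968 -0.114  0.642 -0.755]
```

View pics/w13.png

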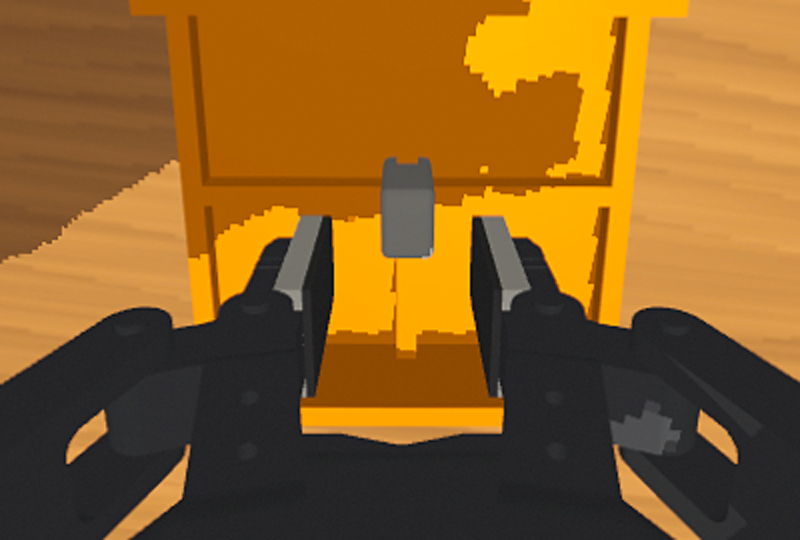

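Request:
{"fn": "apply_moves", "kwargs": {
  "force": 40,
  "moves": "0 0 0 -0.02 0.04 0.4 30; 0 0 0 0 0 0.4 30; 0 0 0 0 0 0.25 30; 0 0 0 0 0 0 8; 0 0 0 0 0 0 8; 0 0 0 0 0 0 8; 0 0 0 0 0 0 8; 0 0 0 0 0 0 8"
}}

```text
time_s: 18.33
position: [0.4218, -0.3296, 0.0651]
ee_rot: [0.0, 0.998, 0.064, -0.002]
contact_force: [0.5, 0.0, -1.6]
grip_width: 0.151
```

Request:
{"fn": "apply_moves", "kwargs": {
  "moves": "0 0 0 0 0 -0.3 8; 0 0 0 0 0 -0.5 8; 0 0 0 0 0 -0.8 8; 0 0 0 0 0 -0.8 8; 0 0 0 0 0 -0.8 8; 0 0 0 0 0 -0.5 8; 0 0 0 0 0 0 8"
}}

```text
time_s: 18.92
position: [0.4233, -0.3307, 0.1795]
ee_rot: [0.002, 0.998, 0.064, 0.0]
contact_force: [0.8, -0.4, -3.1]
grip_width: 0.151
```

```bash
python3 - <<'E'
from h import *
st()
save("side","s14.png",(300,100,480,220),4.4)
d=manip.get_image("wrist");np.savez("w14.npz",**d); save("wrist","w14.png",None,1,d)
E
```

```text
t 18.9167 p [ 0.4233 -0.3307  0.1795] q [0.0016 0.998  0.0637 0.0003] F [ 0.8 -0.4 -3.1] w 0.15100955387785236 j [ 0.46   0.432  0.165  1.879 -0.09   0.836 -0.773]
```

View pics/s14.png

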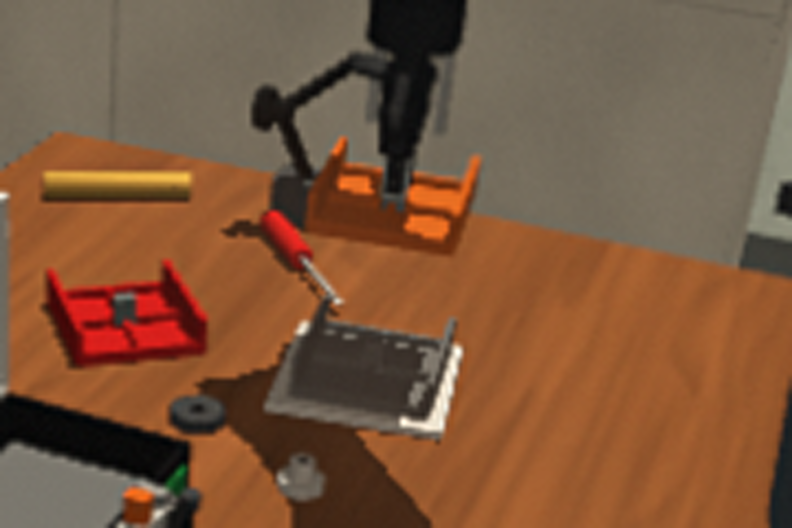

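View pics/w14.png

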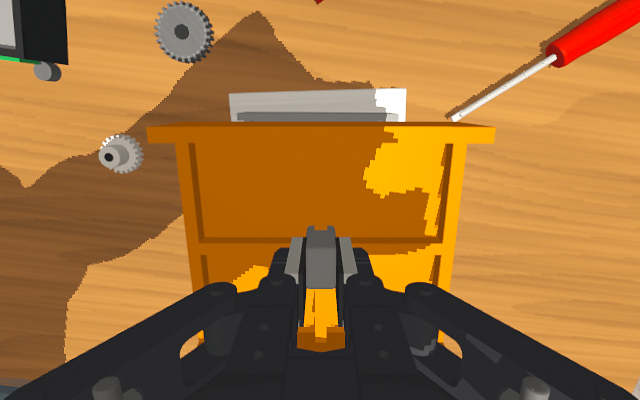

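```bash
python3 - <<'E'
from h import *
d=manip.get_image("top");np.savez("t15.npz",**d);C=cloud(d)
save("top","t15.png",(260,120,380,240),5,d)
reg=(abs(C[...,0]-.575)<.15)&(abs(C[...,1]-.005)<.12)
fl=reg&(abs(C[...,2]-.008)<.006)
# restrict floor to gray color low sat
hsv=cv2.cvtColor(d["image"],cv2.COLOR_BGR2HSV)
fl&=(hsv[...,1]<60)&(C[...,0]>.49)
n,l,s,c=cv2.connectedComponentsWithStats(fl.astype(np.uint8)); i=1+np.argmax(s[1:,4])
P=C[l==i];print(s[i],P.mean(0),cv2.minAreaRect((P[:,:2]*1000).astype(np.float32)))
rim=reg&(abs(C[...,2]-.048)<.008)
P=C[rim];print(rim.sum(),cv2.minAreaRect((P[:,:2]*1000).astype(np.float32)))
for name in ["w14","w12","w2"]:
    pass
E
```

```text
[ 291  169   56   44 2282] [0.57883725 0.00349517 0.00776545] ((580.1619262695312, 3.8247146606445312), (178.21949768066406, 142.21603393554688), 88.79850006103516)
653 ((559.2399291992188, 3.904296875), (189.9114532470703, 197.61782836914062), 89.35382080078125)
```

View pics/t15.png

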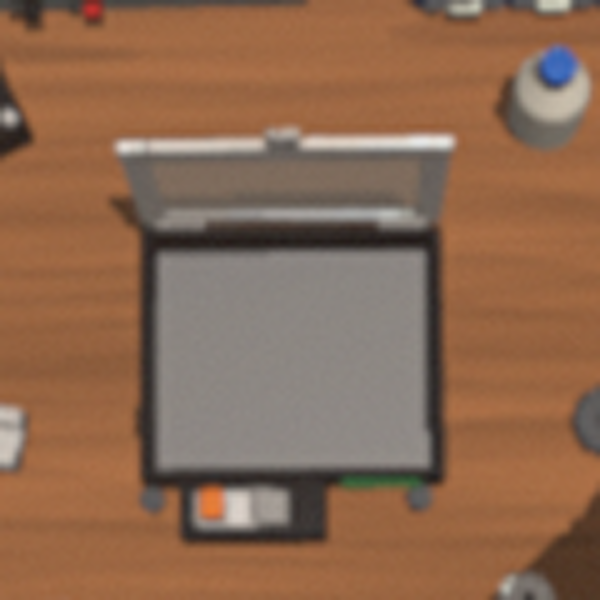

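Request:
{"fn": "apply_moves", "kwargs": {
  "moves": "0 0 0.69 0.1 -0.4 0 8; 0 0 0.69 0.3 -0.8 0 8; 0 0 0 0.45 -1 0 8; 0 0 0 0.45 -1 0 8; 0 0 0 0.45 -1 0 8; 0 0 0 0.45 -1 0 8; 0 0 0 0.45 -1 0 8; 0 0 0 0.45 -1 0 8; 0 0 0 0.45 -1 0 8; 0 0 0 0.45 -1 0 8; 0 0 0 0.45 -1 0 8; 0 0 0 0.3 -1 0 8"
}}

```text
time_s: 20.07
position: [0.5668, 0.0067, 0.1735]
ee_rot: [0.0, 1.0, -0.008, -0.003]
contact_force: [0.7, -0.0, -1.4]
grip_width: 0.15
```

Request:
{"fn": "apply_moves", "kwargs": {
  "moves": "0 0 0 0 0 0 8; 0 0 0 0 0 0 8; 0 0 0 0 0 0 8"
}}

```text
time_s: 20.32
position: [0.5657, 0.0044, 0.1737]
ee_rot: [0.0, 1.0, -0.008, -0.003]
contact_force: [-0.8, -1.2, -2.2]
grip_width: 0.152
```

```bash
python3 - <<'E'
from h import *
st()
save("side","s15.png",(220,100,440,260),3.6)
E
```

```text
t 20.3167 p [0.5657 0.0044 0.1737] q [ 0.0005  1.     -0.0083 -0.0034] F [-0.8 -1.2 -2.2] w 0.15186462319394495 j [-0.209  0.482  0.177  1.807 -0.107  0.869 -1.57 ]
```

View pics/s15.png

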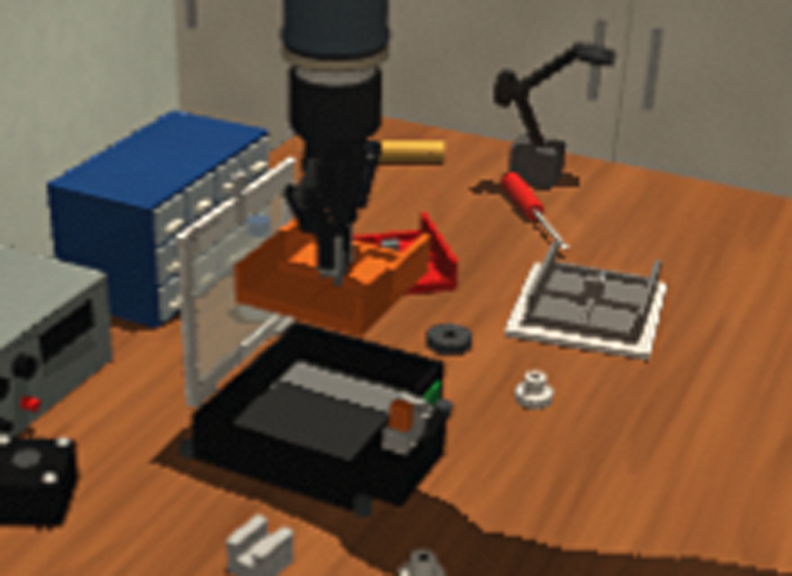

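Request:
{"fn": "apply_moves", "kwargs": {
  "moves": "0 0 0 0.1 0 0.3 8; 0 0 0 0.1 0 0.6 8; 0 0 0 0 0 0.7 8; 0 0 0 0 0 0.8 8; 0 0 0 0 0 0.8 8; 0 0 0 0 0 0.6 8; 0 0 0 0 0 0.4 8; 0 0 0 0 0 0.2 8; 0 0 0 0 0 0.1 8; 0 0 0 0 0 0 8; 0 0 0 0 0 0 8"
}}

```text
time_s: 21.28
position: [0.5724, 0.0044, 0.0404]
ee_rot: [0.0, 1.0, -0.009, -0.002]
contact_force: [-0.0, 0.6, -1.7]
grip_width: 0.151
```

Request:
{"fn": "apply_moves", "kwargs": {
  "moves": "0 0 0 0 0 0.2 8; 0 0 0 0 0 0.1 8; 0 0 0 0 0 0.08 8; 0 0 0 0 0 0 8; 0 0 0 0 0 0 8; 0 0 0 0 0 0 8"
}}

```text
time_s: 21.78
position: [0.5721, 0.0049, 0.0287]
ee_rot: [0.0, 1.0, -0.008, -0.002]
contact_force: [-0.1, 0.7, -2.2]
grip_width: 0.153
```

Request:
{"fn": "apply_moves", "kwargs": {
  "moves": "0 0 0 0 0 0.05 8; 0 0 0 0 0 0.03 8; 0 0 0 0 0 0 8; 0 0 0 0 0 0 8; 0 0 0 0 0 0 8"
}}

```text
time_s: 22.2
position: [0.5722, 0.0049, 0.0269]
ee_rot: [-0.0, 1.0, -0.008, -0.002]
contact_force: [-1.6, 0.3, 7.6]
grip_width: 0.151
```

Request:
{"fn": "apply_moves", "kwargs": {
  "moves": "0 0 0 0 0 0 30; 0 0 0 0 0 0 30; 0 0 0 0 0 0 30; 0 0 0 0 0 0 30; 0 0 0 0 0 -0.5 30; 0 0 0 0 0 -0.9 34; 0 0 0 0 0 -0.9 34; 0 0 0 0 0 -0.9 34; 0 0 0 0 0 -0.9 34; 0 0 0 -0.5 0 -0.9 34; 0 0 0 -0.9 0 -0.9 34; 0 0 0 -0.9 0 -0.9 34"
}}

```text
time_s: 23.2
position: [0.5032, 0.006, 0.2313]
ee_rot: [0.0, 1.0, -0.008, -0.002]
contact_force: [-0.5, 0.2, 1.5]
grip_width: 0.395
```

Request:
{"fn": "apply_moves", "kwargs": {
  "moves": "0 0 0 -0.9 0 -0.9 40; 0 0 0 -0.9 0 -0.9 40; 0 0 0 0 0 0 40; 0 0 0 0 0 0 40; 0 0 0 0 0 0 40"
}}

```text
time_s: 23.62
position: [0.4503, 0.007, 0.2846]
ee_rot: [-0.0, 1.0, -0.008, -0.002]
contact_force: [0.8, -0.2, -0.0]
grip_width: 0.473
```

```bash
python3 - <<'E'
from h import *
st()
d=save("wrist","w16.png");np.savez("w16.npz",**d)
C=cloud(d)
hsv=cv2.cvtColor(d["image"],cv2.COLOR_BGR2HSV)
# carrier walls
m=(C[...,2]>.036)&(C[...,2]<.052)&(abs(C[...,0]-.572)<.064)&(abs(C[...,1]-.005)<.07); m[230:]=0
n,l,s,c=cv2.connectedComponentsWithStats(m.astype(np.uint8))
for i in range(1,n):
    if s[i,4]>30:
        P=C[l==i]; print("car",s[i],c[i],np.round(P.mean(0),4),cv2.minAreaRect((P[:,:2]*1000).astype(np.float32)))
P=C[m];print(cv2.minAreaRect((P[:,:2]*1000).astype(np.float32)))
# gears: hub top z ~.026
m=(C[...,2]>.021)&(C[...,2]<.031)&(C[...,0]<.48); m[260:]=0
n,l,s,c=cv2.connectedComponentsWithStats(m.astype(np.uint8))
for i in range(1,n):
    if s[i,4]>15:
        P=C[l==i]; r=cv2.minEnclosingCircle((P[:,:2]*1000).astype(np.float32)); print("hub",s[i],c[i],np.round(P.mean(0),4),r)
E
```

```text
t 23.6167 p [0.4503 0.007  0.2846] q [-0.0001  1.     -0.0082 -0.0017] F [ 0.8 -0.2 -0. ] w 0.473281041709161 j [-0.287  0.193  0.205  1.914 -0.046  1.042 -1.65 ]
car [315  42  13  20 256] [320.9453125  51.4765625] [0.5718 0.005  0.0429] ((571.8433227539062, 5.010836124420166), (13.047021865844727, 19.27284812927246), 89.07061004638672)
car [263 103 117   6 608] [323.00657895 105.16282895] [0.516  0.0037 0.045 ] ((515.7160034179688, 5.968940734863281), (129.17953491210938, 5.4373459815979), 88.98774719238281)
((547.4537353515625, 5.028388977050781), (129.1771240234375, 68.14269256591797), 88.32959747314453)
hub [ 532  132  108   99 2330] [582.95236052 182.9       ] [ 0.416  -0.3234  0.0244] ((422.7926330566406, -324.1688537597656), 86.38630676269531)
hub [ 68 166  13  16  88] [ 74.92045455 172.88636364] [0.4411 0.3131 0.0261] ((439.7872009277344, 316.5249328613281), 9.964554786682129)
hub [430 174  17  16 216] [438.31018519 181.375     ] [ 0.4222 -0.1381  0.0266] ((421.5976867675781, -139.09475708007812), 10.10656452178955)
hub [195 188  18  16 209] [203.22966507 195.33492823] [0.4094 0.1557 0.0264] ((408.9187927246094, 156.50994873046875), 10.104466438293457)
hub [ 99 206  38   8  77] [120.92207792 209.2987013 ] [0.3927 0.264  0.0258] ((389.85076904296875, 270.353271484375), 24.7078800201416)
hub [ 41 213  57  11  88] [ 69.04545455 217.98863636] [0.3821 0.3342 0.026 ] ((382.3681640625, 333.0227355957031), 39.59070587158203)
```

View pics/w16.png

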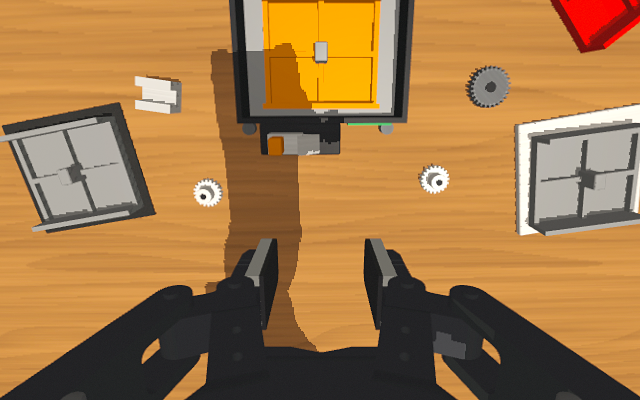

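Request:
{"fn": "apply_moves", "kwargs": {
  "moves": "0 0 0 -0.18 0.8 0 40; 0 0 0 -0.18 1 0 40; 0 0 0 -0.18 1 0.2 40; 0 0 0 -0.18 1 0.5 40; 0 0 0 -0.16 0.8 0.8 40; 0 0 0 0 0.29 0.9 40; 0 0 0 0 0 0.9 40; 0 0 0 0 0 0.9 40; 0 0 0 0 0 0.9 40; 0 0 0 0 0 0.9 40; 0 0 0 0 0 0.9 40; 0 0 0 0 0 0.5 40"
}}

```text
time_s: 24.67
position: [0.419, -0.1392, 0.059]
ee_rot: [-0.0, 1.0, -0.008, -0.005]
contact_force: [-0.7, 0.2, 0.2]
grip_width: 0.467
```

Request:
{"fn": "apply_moves", "kwargs": {
  "moves": "0 0 0 0 0 0 40; 0 0 0 0 0 0 40; 0 0 0 0 0 0 40"
}}

```text
time_s: 24.92
position: [0.4205, -0.1396, 0.0628]
ee_rot: [0.0, 1.0, -0.009, -0.002]
contact_force: [-0.0, 0.1, -0.4]
grip_width: 0.467
```

```bash
python3 - <<'E'
from h import *
st()
d=manip.get_image("wrist");np.savez("w17.npz",**d);save("wrist","w17.png",(120,130,520,400),2,d)
C=cloud(d)
m=(C[...,2]>.022)&(C[...,2]<.031)&(abs(C[...,0]-.42)<.04)&(abs(C[...,1]+.139)<.04)
P=C[m];print(len(P),P.mean(0) if len(P) else 0,cv2.minEnclosingCircle((P[:,:2]*1000).astype(np.float32)))
E
```

```text
t 24.9167 p [ 0.4205 -0.1396  0.0628] q [ 0.0001  1.     -0.0085 -0.0024] F [-0.   0.1 -0.4] w 0.4670513235087872 j [ 0.083  0.514  0.188  2.224 -0.221  0.425 -1.139]
913 [ 0.42239002 -0.13868594  0.02679743] ((421.6387023925781, -138.4677734375), 10.096805572509766)
```

View pics/w17.png

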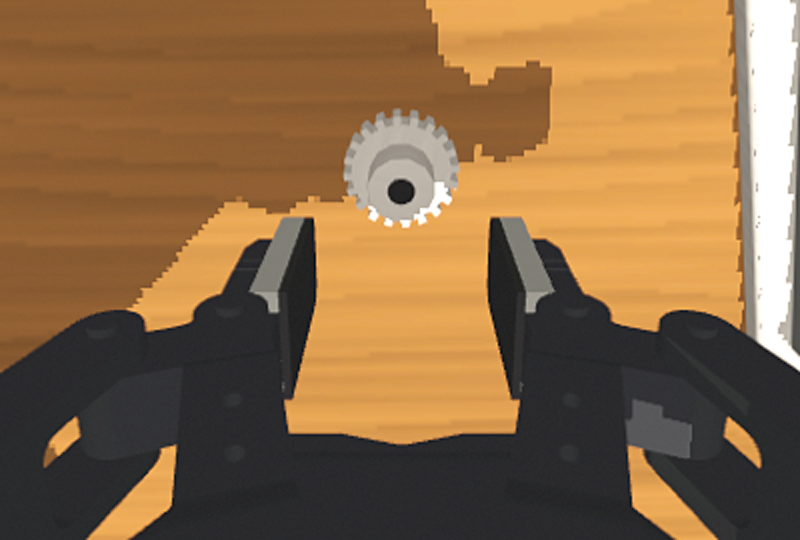

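Request:
{"fn": "apply_moves", "kwargs": {
  "force": 30,
  "moves": "0 0 0 0.04 -0.03 0.4 40; 0 0 0 0 0 0.5 40; 0 0 0 0 0 0.4 40; 0 0 0 0 0 0.3 40; 0 0 0 0 0 0.05 40; 0 0 0 0 0 0 40; 0 0 0 0 0 0 10; 0 0 0 0 0 0 10; 0 0 0 0 0 0 10; 0 0 0 0 0 0 10; 0 0 0 0 0 0 10"
}}

```text
time_s: 25.88
position: [0.4218, -0.1385, 0.0141]
ee_rot: [0.0, 1.0, -0.008, -0.001]
contact_force: [-0.1, 0.4, 6.9]
grip_width: 0.217
```

Request:
{"fn": "apply_moves", "kwargs": {
  "moves": "0 0 0 0 0 -0.3 10; 0 0 0 0 0 -0.7 10; 0 0 0 0 0 -0.9 10; 0 0 0 0 0 -0.9 10; 0 0 0 0.4 -0.4 -0.8 10; 0 0 0 0.7 -0.7 -0.4 10; 0 0 0 0.8 -0.8 0 10; 0 0 0 0.8 -0.8 0 10; 0 0 0 0.8 -0.7 0 10; 0 0 0 0.48 -0.43 0 10; 0 0 0 0 0 0 10; 0 0 0 0 0 0 10"
}}

```text
time_s: 26.88
position: [0.5433, -0.0247, 0.1332]
ee_rot: [0.0, 1.0, -0.007, -0.002]
contact_force: [0.2, -0.8, -1.0]
grip_width: 0.212
```

```bash
python3 - <<'E'
from h import *
st()
d=manip.get_image("wrist");np.savez("w18.npz",**d);save("wrist","w18.png",(80,100,560,400),1.6,d)
E
```

```text
t 26.8833 p [ 0.5433 -0.0247  0.1332] q [ 0.0001  1.     -0.0073 -0.0021] F [ 0.2 -0.8 -1. ] w 0.212333801318828 j [-0.218  0.512  0.264  1.912 -0.19   0.746 -1.432]
```

View pics/w18.png

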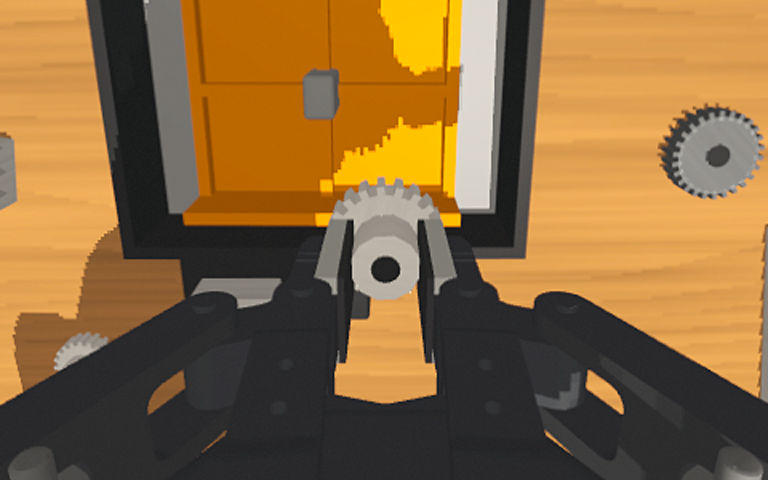

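Request:
{"fn": "apply_moves", "kwargs": {
  "moves": "0 0 0 0 0.02 0.4 10; 0 0 0 0 0 0.7 10; 0 0 0 0 0 0.7 10; 0 0 0 0 0 0.6 10; 0 0 0 0 0 0.5 10; 0 0 0 0 0 0.3 10; 0 0 0 0 0 0.15 10; 0 0 0 0 0 0 10; 0 0 0 0 0 0 10"
}}

```text
time_s: 27.68
position: [0.5427, -0.0266, 0.0329]
ee_rot: [0.0, 1.0, -0.009, -0.002]
contact_force: [-0.1, 0.0, -1.6]
grip_width: 0.214
```

Request:
{"fn": "apply_moves", "kwargs": {
  "moves": "0 0 0 0 0 0.06 10; 0 0 0 0 0 0.05 10; 0 0 0 0 0 0.04 10; 0 0 0 0 0 0 10; 0 0 0 0 0 0 10; 0 0 0 0 0 0 10"
}}

```text
time_s: 28.18
position: [0.5427, -0.0261, 0.0279]
ee_rot: [-0.0, 1.0, -0.008, -0.002]
contact_force: [-0.0, -0.2, -0.3]
grip_width: 0.212
```

Request:
{"fn": "apply_moves", "kwargs": {
  "moves": "0 0 0 0 0 0.03 10; 0 0 0 0 0 0 10; 0 0 0 0 0 0 34; 0 0 0 0 0 0 34; 0 0 0 0 0 0 34; 0 0 0 0 0 0 34; 0 0 0 0 0 -0.4 34; 0 0 0 0 0 -0.8 34; 0 0 0 0 0 -0.9 34; 0 0 0 0 0 -0.9 40; 0 0 0 0 0 -0.9 40; 0 0 0 0 0 -0.9 40"
}}

```text
time_s: 29.18
position: [0.543, -0.0262, 0.1722]
ee_rot: [0.0, 1.0, -0.008, -0.002]
contact_force: [0.2, 0.8, 0.1]
grip_width: 0.472
```

```bash
python3 - <<'E'
from h import *
st()
d=manip.get_image("wrist");np.savez("w19.npz",**d);save("wrist","w19.png",None,1,d)
C=cloud(d)
m=(C[...,2]>.02)&(C[...,2]<.031)&(abs(C[...,0]-.41)<.06)&(abs(C[...,1]-.156)<.06)
P=C[m];print(len(P)); 
if len(P): print(P.mean(0),cv2.minEnclosingCircle((P[:,:2]*1000).astype(np.float32)))
E
```

```text
t 29.1833 p [ 0.543  -0.0262  0.1722] q [ 0.0001  1.     -0.0084 -0.0022] F [0.2 0.8 0.1] w 0.4718351936205451 j [-0.234  0.463  0.288  1.869 -0.171  0.838 -1.447]
0
```

View pics/w19.png

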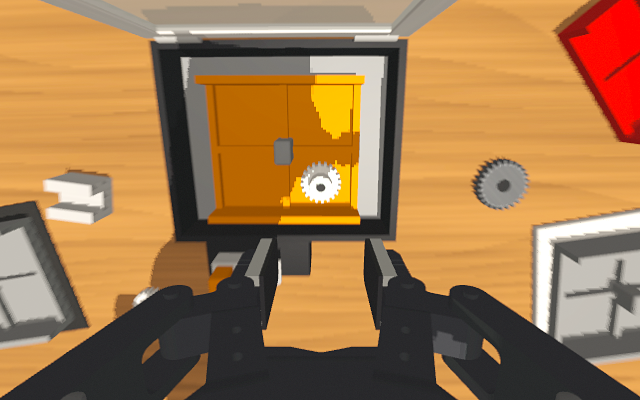

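Request:
{"fn": "apply_moves", "kwargs": {
  "moves": "0 0 0 -0.4 -0.4 -0.3 40; 0 0 0 -0.6 -0.8 0 40; 0 0 0 -0.6 -0.8 0 40; 0 0 0 -0.6 -0.8 0 40; 0 0 0 -0.6 -0.8 0 40; 0 0 0 -0.6 -0.8 0 40; 0 0 0 -0.6 -0.8 0 40; 0 0 0 -0.57 -0.82 0 40; 0 0 0 0 0 0 40; 0 0 0 0 0 0 40"
}}

```text
time_s: 30.07
position: [0.4085, 0.158, 0.1804]
ee_rot: [-0.0, 1.0, -0.006, -0.002]
contact_force: [0.1, -0.7, -0.4]
grip_width: 0.467
```

```bash
python3 - <<'E'
from h import *
st()
d=manip.get_image("wrist");np.savez("w20.npz",**d);save("wrist","w20.png",None,1,d)
C=cloud(d)
m=(C[...,2]>.02)&(C[...,2]<.031)&(abs(C[...,0]-.41)<.06)&(abs(C[...,1]-.156)<.06)
P=C[m];print(len(P)); 
if len(P): print(P.mean(0),cv2.minEnclosingCircle((P[:,:2]*1000).astype(np.float32)))
E
```

```text
t 30.0667 p [0.4085 0.158  0.1804] q [-0.0002  1.     -0.0065 -0.0022] F [ 0.1 -0.7 -0.4] w 0.4670160159408761 j [-0.686  0.306  0.277  2.106 -0.124  0.749 -1.914]
372
[0.40917193 0.15642333 0.02670954] ((408.5821228027344, 156.42221069335938), 9.865445137023926)
```

View pics/w20.png

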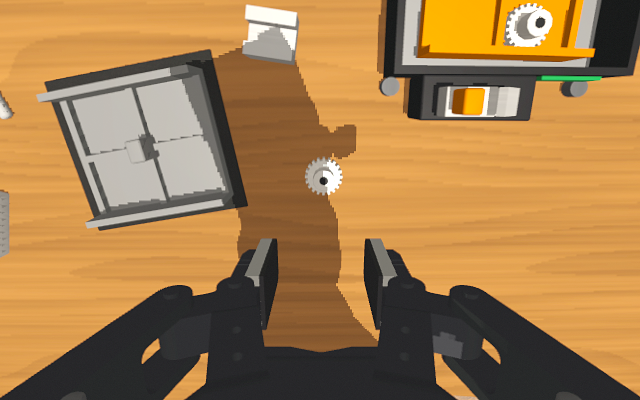

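Request:
{"fn": "apply_moves", "kwargs": {
  "moves": "0 0 0 0 0.05 0.4 40; 0 0 0 0 0 0.8 40; 0 0 0 0 0 0.9 40; 0 0 0 0 0 0.9 40; 0 0 0 0 0 0.9 40; 0 0 0 0 0 0.5 40; 0 0 0 0 0 0.3 40; 0 0 0 0 0 0 40; 0 0 0 0 0 0 40"
}}

```text
time_s: 30.87
position: [0.4091, 0.1539, 0.0392]
ee_rot: [0.0, 1.0, -0.009, -0.002]
contact_force: [0.2, -0.8, 1.0]
grip_width: 0.465
```

```bash
python3 - <<'E'
from h import *
st()
d=manip.get_image("wrist");np.savez("w21.npz",**d);save("wrist","w21.png",(120,130,520,400),2,d)
E
```

```text
t 30.8667 p [0.4091 0.1539 0.0392] q [ 0.0005  1.     -0.0095 -0.0024] F [ 0.2 -0.8  1. ] w 0.4650298183276261 j [-0.574  0.555  0.156  2.257 -0.245  0.35  -1.8  ]
```

View pics/w21.png

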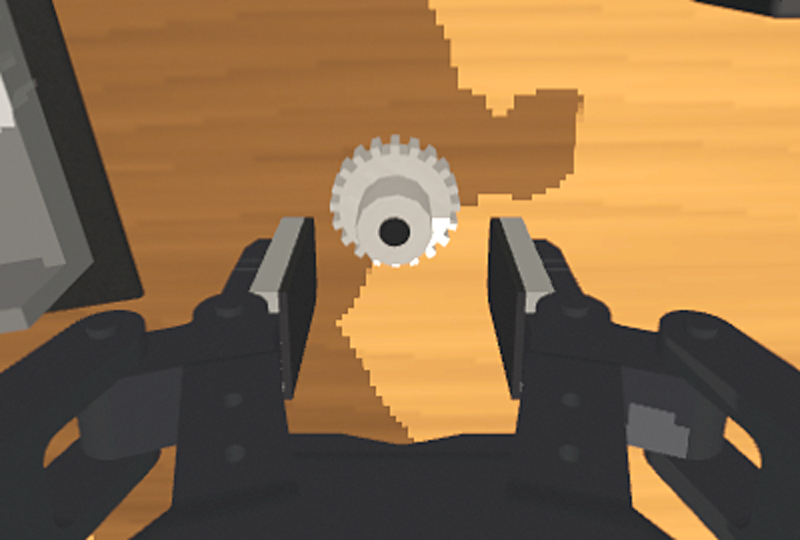

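Request:
{"fn": "apply_moves", "kwargs": {
  "force": 30,
  "moves": "0 0 0 0 -0.08 0.3 40; 0 0 0 0 0 0.3 40; 0 0 0 0 0 0.2 40; 0 0 0 0 0 0.06 40; 0 0 0 0 0 0 40; 0 0 0 0 0 0 10; 0 0 0 0 0 0 10; 0 0 0 0 0 0 10; 0 0 0 0 0 0 10; 0 0 0 0 0 0 10"
}}

```text
time_s: 31.75
position: [0.4088, 0.1577, 0.014]
ee_rot: [-0.0, 1.0, -0.008, -0.002]
contact_force: [0.2, -0.3, 6.4]
grip_width: 0.217
```

Request:
{"fn": "apply_moves", "kwargs": {
  "moves": "0 0 0 0 0 -0.3 10; 0 0 0 0 0 -0.7 10; 0 0 0 0 0 -0.9 10; 0 0 0 0 0 -0.9 10; 0 0 0 0.4 0.3 -0.9 10; 0 0 0 0.7 0.6 -0.4 10; 0 0 0 0.8 0.7 0 10; 0 0 0 0.8 0.7 0 10; 0 0 0 0.8 0.7 0 10; 0 0 0 0.7 0.6 0 10; 0 0 0 0.37 0.37 0 10; 0 0 0 0 0 0 10"
}}

```text
time_s: 32.75
position: [0.5464, 0.0326, 0.1368]
ee_rot: [0.001, 1.0, -0.01, -0.001]
contact_force: [0.9, -0.2, -1.1]
grip_width: 0.215
```

Request:
{"fn": "apply_moves", "kwargs": {
  "moves": "0 0 0 0 0 0.2 10; 0 0 0 0 0 0.4 10; 0 0 0 0 0 0.4 10; 0 0 0 0 0 0.2 10; 0 0 0 0 0 0 10; 0 0 0 0 0 0 10"
}}

```text
time_s: 33.25
position: [0.5434, 0.0369, 0.1]
ee_rot: [-0.0, 1.0, -0.008, -0.003]
contact_force: [0.3, 0.6, -0.4]
grip_width: 0.217
```

```bash
python3 - <<'E'
from h import *
st()
d=manip.get_image("wrist");np.savez("w22.npz",**d);save("wrist","w22.png",(80,100,560,400),1.6,d)
E
```

```text
t 33.25 p [0.5434 0.0369 0.1   ] q [-0.      1.     -0.0079 -0.0026] F [ 0.3  0.6 -0.4] w 0.21695368222840183 j [-0.306  0.557  0.23   1.941 -0.196  0.671 -1.541]
```

View pics/w22.png

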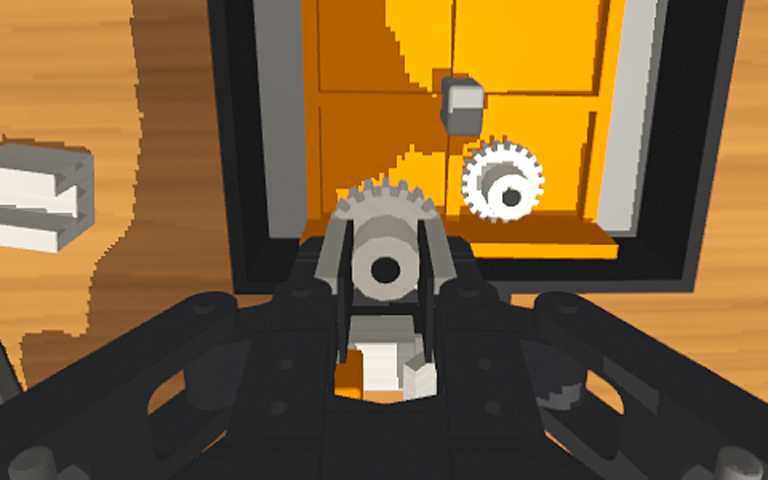

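Request:
{"fn": "apply_moves", "kwargs": {
  "moves": "0 0 0 0.02 0 0.4 10; 0 0 0 0 0 0.6 10; 0 0 0 0 0 0.6 10; 0 0 0 0 0 0.4 10; 0 0 0 0 0 0.2 10; 0 0 0 0 0 0.1 10; 0 0 0 0 0 0.05 10; 0 0 0 0 0 0 10; 0 0 0 0 0 0 10; 0 0 0 0 0 0 10"
}}

```text
time_s: 34.13
position: [0.5448, 0.0363, 0.0303]
ee_rot: [-0.0, 1.0, -0.008, -0.002]
contact_force: [0.4, 0.5, -0.2]
grip_width: 0.214
```

Request:
{"fn": "apply_moves", "kwargs": {
  "moves": "0 0 0 0 0 0.06 10; 0 0 0 0 0 0.05 10; 0 0 0 0 0 0 10; 0 0 0 0 0 0 10; 0 0 0 0 0 0 34; 0 0 0 0 0 0 34; 0 0 0 0 0 0 34; 0 0 0 0 0 0 34; 0 0 0 0 0 -0.4 34; 0 0 0 0 0 -0.8 34; 0 0 0 0 0 -0.9 34; 0 0 0 0 0 -0.9 34"
}}

```text
time_s: 35.13
position: [0.5442, 0.0361, 0.1169]
ee_rot: [0.0, 1.0, -0.008, -0.003]
contact_force: [-0.6, 0.1, -0.3]
grip_width: 0.398
```

Request:
{"fn": "apply_moves", "kwargs": {
  "moves": "0 0 0 0 0 -0.9 40; 0 0 0 0 0 -0.9 40; 0 0 0 0 0 -0.9 40; 0 0 0 -0.4 0 -0.9 40; 0 0 0 -0.8 0 -0.5 40; 0 0 0 -0.8 0 0 40; 0 0 0 -0.8 0 0 40; 0 0 0 0 0 0 40; 0 0 0 0 0 0 40"
}}

```text
time_s: 35.88
position: [0.4605, 0.0378, 0.24]
ee_rot: [-0.0, 1.0, -0.008, -0.002]
contact_force: [0.5, 0.2, 0.6]
grip_width: 0.47
```

```bash
python3 - <<'E'
from h import *
st()
d=manip.get_image("wrist");np.savez("w23.npz",**d);save("wrist","w23.png",None,1,d)
E
```

```text
t 35.8833 p [0.4605 0.0378 0.24  ] q [-0.0003  1.     -0.0081 -0.0019] F [0.5 0.2 0.6] w 0.47037529828989416 j [-0.415  0.263  0.299  1.966 -0.097  0.93  -1.654]
```

View pics/w23.png

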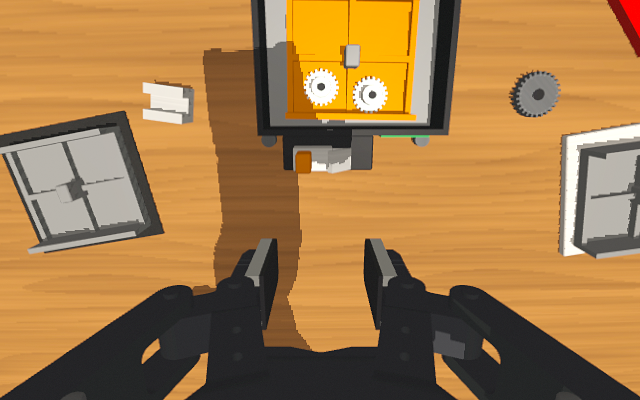

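```bash
python3 - <<'E'
from h import *
d=dict(np.load("w23.npz"));save("wrist","w23c.png",(240,0,470,180),3.4,d)
C=cloud(d)
for u,v in [(316,93),(326,93),(321,80),(365,100),(376,100),(371,88)]: print(u,v,np.round(px(d,u,v),4))
m=(C[...,2]>.034)&(C[...,2]<.043)&(C[...,0]<.562)&(C[...,0]>.522)
n,l,s,c=cv2.connectedComponentsWithStats(m.astype(np.uint8))
for i in range(1,n):
    if s[i,4]>20:
        P=C[l==i];print(c[i],P.mean(0),P[:,2].std(),cv2.minEnclosingCircle((P[:,:2]*1000).astype(np.float32)))
# cover plane: points x>.62
t=manip.get_image("top");D=cloud(t);m=(D[...,2]>.1)&(D[...,2]<.23)&(D[...,0]>.6)&(abs(D[...,1])<.12)&(D[...,0]<.72)
print(m.sum(),np.percentile(D[m],[1,50,99],axis=0))
E
```

```text
316 93 [0.5381 0.0415 0.0398]
326 93 [0.538  0.0316 0.0399]
321 80 [0.5502 0.0364 0.0398]
365 100 [ 0.5307 -0.007   0.0402]
376 100 [ 0.5305 -0.0179  0.0403]
371 88 [ 0.5419 -0.0127  0.0402]
[442.6875     86.1328125] [ 0.54261224 -0.08388082  0.03849372] 0.0024674065625547525 ((542.258544921875, -84.07976531982422), 19.575729370117188)
[262.65151515  90.18181818] [0.54170646 0.09426536 0.03859259] 0.002714133180090413 ((542.260498046875, 94.27296447753906), 19.52747917175293)
[320.66453674  86.57827476] [0.54407032 0.0367991  0.04017849] 0.0008008335324660756 ((543.671875, 36.72441864013672), 9.819381713867188)
[371.72555205  94.73817035] [ 0.53554074 -0.0135456   0.040143  ] 0.0009672044714116603 ((535.1144409179688, -13.708213806152344), 9.866765975952148)
816 [[ 0.65354327 -0.08905356  0.10189575]
 [ 0.65686693  0.00020425  0.17279297]
 [ 0.66083425  0.09450444  0.22517318]]
```

View pics/w23c.png

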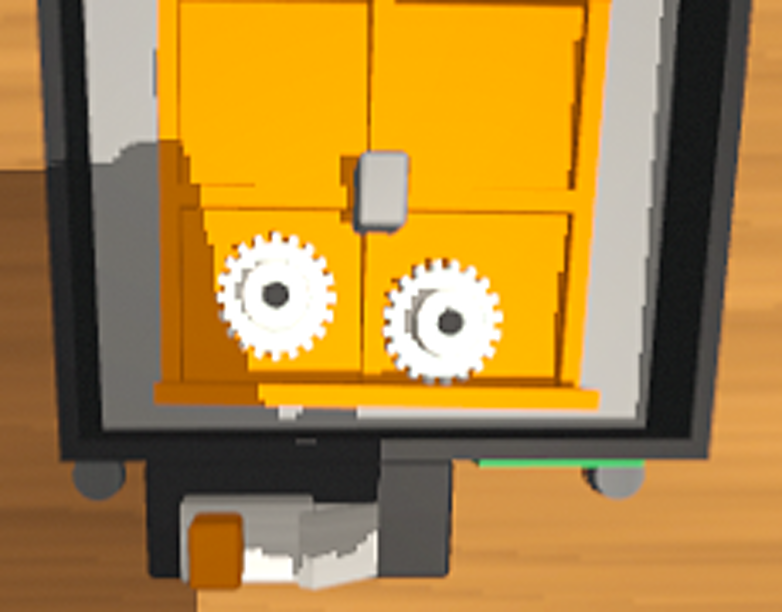

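Request:
{"fn": "apply_moves", "kwargs": {
  "moves": "0 0 0 0 0.2 -0.7 0; 0 0 0 0 0.3 -0.9 0; 0 0 0 0.2 0.3 -0.6 0; 0 0 0 0.8 0.3 0 0; 0 0 0 0.9 0.3 0 0; 0 0 0 0.9 0.3 0 0; 0 0 0 0.9 0.3 0 0; 0 0 0 0.9 0.3 0 0; 0 0 0 0.9 0.2 0 0; 0 0 0 0.9 0.2 0 0; 0 0 0 0.9 0 0 0; 0 0 0 0.6 0 0 0"
}}

```text
time_s: 36.98
position: [0.6998, -0.0481, 0.303]
ee_rot: [0.0, 1.0, -0.009, -0.002]
contact_force: [-0.6, 0.8, -0.6]
grip_width: 0.001
```

Request:
{"fn": "apply_moves", "kwargs": {
  "moves": "0 0 0 0 0 0 0; 0 0 0 0 0 0 0; 0 0 0 0 0 0 0"
}}

```text
time_s: 37.23
position: [0.697, -0.0476, 0.3038]
ee_rot: [0.0, 1.0, -0.009, -0.003]
contact_force: [-0.3, -0.5, 0.1]
grip_width: 0.003
```

```bash
python3 - <<'E'
from h import *
st()
d=manip.get_image("side");save("side","s24.png",(180,80,440,260),3,d)
E
```

```text
t 37.2333 p [ 0.697  -0.0476  0.3038] q [ 0.0002  1.     -0.0085 -0.0027] F [-0.3 -0.5  0.1] w 0.0034555556676532733 j [-0.171  0.595  0.33   1.248 -0.187  1.334 -1.436]
```

View pics/s24.png

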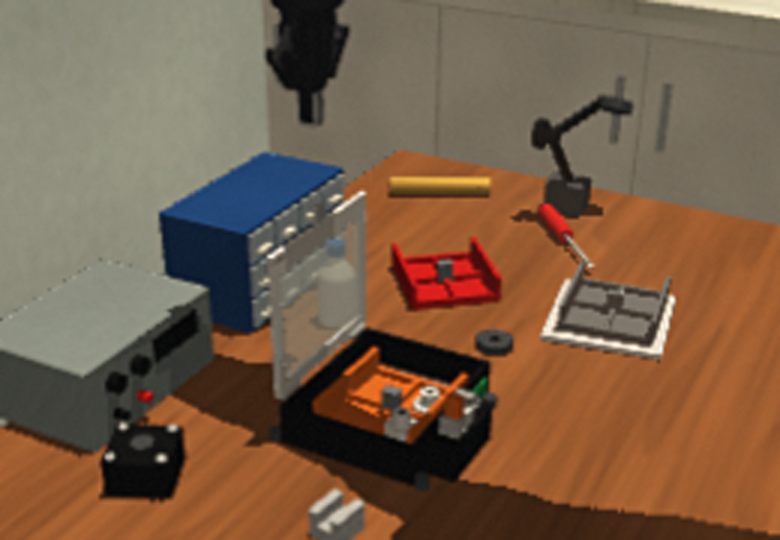

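Request:
{"fn": "apply_moves", "kwargs": {
  "moves": "0 0 0 0 0 0.5 0; 0 0 0 0 0 0.9 0; 0 0 0 0 0 0.9 0; 0 0 0 0 0 0.9 0; 0 0 0 0 0 0.6 0; 0 0 0 0 0 0 0; 0 0 0 -0.35 0 -0.05 0; 0 0 0 -0.35 0 -0.05 0; 0 0 0 -0.6 0 0.07 0; 0 0 0 -0.6 0 0.07 0; 0 0 0 0 0 0 0; 0 0 0 0 0 0 0"
}}

```text
time_s: 38.28
position: [0.6403, -0.0464, 0.192]
ee_rot: [-0.0, 1.0, -0.008, -0.0]
contact_force: [2.0, 0.6, 2.2]
grip_width: -0.001
```

```bash
python3 - <<'E'
from h import *
st()
d=manip.get_image("side");save("side","s25.png",(180,80,440,260),3,d)
E
```

```text
t 38.2833 p [ 0.6403 -0.0464  0.192 ] q [-0.0001  1.     -0.0084 -0.0005] F [2.  0.6 2.2] w -0.0005404836509324389 j [-0.187  0.579  0.311  1.591 -0.2    1.004 -1.404]
```

View pics/s25.png

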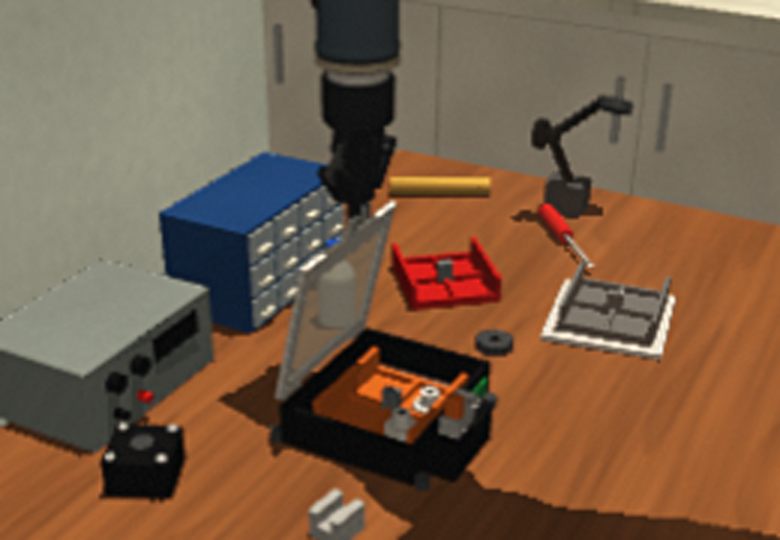

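Cover is being pulled over as planned. Continue along the arc.

Request:
{"fn": "apply_moves", "kwargs": {
  "moves": "0 0 0 -0.57 0 0.22 0; 0 0 0 -0.57 0 0.22 0; 0 0 0 -0.5 0 0.37 0; 0 0 0 -0.5 0 0.37 0; 0 0 0 -0.38 0 0.47 0; 0 0 0 -0.38 0 0.47 0; 0 0 0 -0.25 0 0.55 0; 0 0 0 -0.25 0 0.55 0; 0 0 0 -0.23 0 0.25 0; 0 0 0 0 0 0 0; 0 0 0 0 0 0 0"
}}

```text
time_s: 39.25
position: [0.5309, -0.0446, 0.0863]
ee_rot: [-0.0, 1.0, -0.008, -0.002]
contact_force: [-0.6, -0.0, 1.7]
grip_width: -0.001
```

```bash
python3 - <<'E'
from h import *
st()
d=manip.get_image("side");save("side","s26.png",(180,80,440,260),3,d)
E
```

```text
t 39.25 p [ 0.5309 -0.0446  0.0863] q [-0.0001  1.     -0.0084 -0.0023] F [-0.6 -0.   1.7] w -0.0005015877632246863 j [-0.178  0.568  0.261  1.984 -0.24   0.623 -1.347]
```

View pics/s26.png

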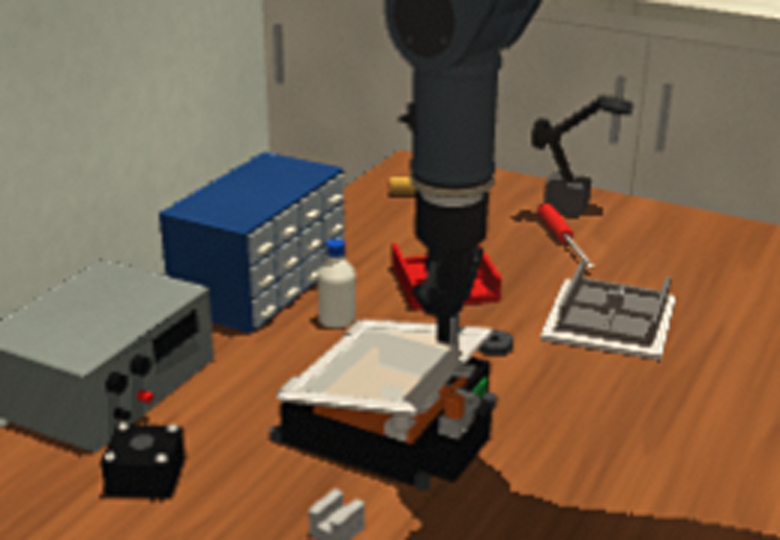

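Request:
{"fn": "apply_moves", "kwargs": {
  "moves": "0 0 0 -0.3 0 0.2 0; 0 0 0 -0.3 0 0.2 0; 0 0 0 0 0 0.2 0; 0 0 0 0 0 0.15 0; 0 0 0 0 0 0.1 0; 0 0 0 0 0 0.05 0; 0 0 0 0 0 0.05 0; 0 0 0 0 0 0 0"
}}

```text
time_s: 39.97
position: [0.5131, -0.0444, 0.0577]
ee_rot: [0.0, 1.0, -0.008, -0.002]
contact_force: [1.3, -1.5, 1.1]
grip_width: 0.002
```

Request:
{"fn": "apply_moves", "kwargs": {
  "moves": "0 0 0 0 0 0.04 0; 0 0 0 0 0 0.04 0; 0 0 0 0 0 0.04 0; 0 0 0 0 0 0.04 0; 0 0 0 0 0 0 0; 0 0 0 0 0 0 0"
}}

```text
time_s: 40.47
position: [0.5127, -0.0442, 0.0536]
ee_rot: [-0.0, 1.0, -0.008, -0.001]
contact_force: [-0.9, -0.5, 13.1]
grip_width: 0.0
```

Request:
{"fn": "apply_moves", "kwargs": {
  "moves": "0 0 0 0 0 0.03 0; 0 0 0 0 0 0.03 0; 0 0 0 0 0 0 0; 0 0 0 0 0 0 0; 0 0 0 0 0 0 0"
}}

```text
time_s: 40.88
position: [0.5128, -0.0442, 0.0531]
ee_rot: [-0.0, 1.0, -0.008, -0.001]
contact_force: [-6.6, 1.0, 34.9]
grip_width: -0.001
```

```bash
python3 - <<'E'
from h import *
st()
d=manip.get_image("side");save("side","s27.png",(220,150,400,260),4.4,d)
E
```

```text
t 40.8833 p [ 0.5128 -0.0442  0.0531] q [-0.0004  1.     -0.0085 -0.0009] F [-6.6  1.  34.9] w -0.0011134458083157696 j [-0.158  0.6    0.229  2.058 -0.266  0.513 -1.322]
```

View pics/s27.png

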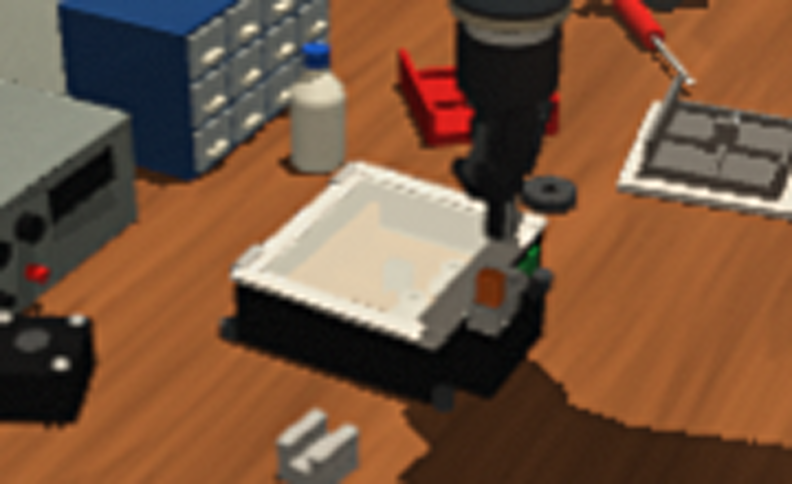

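Request:
{"fn": "apply_moves", "kwargs": {
  "moves": "0 0 0 0 0 -0.1 0; 0 0 0 0 0 -0.2 0; 0 0 0 0 0 -0.3 0; 0 0 0 0 0 -0.4 0; 0 0 0 0 0 0 0; 0 0 0 0 0 0 0; 0 0 0 0 0 -0.8 0; 0 0 0 0 0 -0.9 0; 0 0 0 -0.5 0 -0.9 0; 0 0 0 -0.8 0 -0.9 10; 0 0 0 -0.8 0 -0.9 20; 0 0 0 -0.5 0 -0.6 34"
}}

```text
time_s: 41.93
position: [0.4327, -0.0432, 0.2325]
ee_rot: [-0.0, 1.0, -0.009, -0.003]
contact_force: [0.4, -0.2, 1.2]
grip_width: 0.36
```

```bash
python3 - <<'E'
from h import *
st()
d=manip.get_image("side");save("side","s28.png",(200,120,440,300),3.3,d)
d=manip.get_image("wrist");np.savez("w28.npz",**d);save("wrist","w28.png",None,1,d)
for u,v in [(290,110),(350,110),(400,110)]: print(px(d,u,v))
E
```

```text
t 41.9333 p [ 0.4327 -0.0432  0.2325] q [-0.0001  1.     -0.0086 -0.0026] F [ 0.4 -0.2  1.2] w 0.36008081736234965 j [-0.299  0.235  0.364  2.036 -0.106  0.893 -1.465]
[ 0.49430239 -0.01550749  0.05887346]
[ 0.49220189 -0.07516565  0.0138278 ]
[ 0.49093225 -0.13124683  0.00112046]
```

View pics/s28.png

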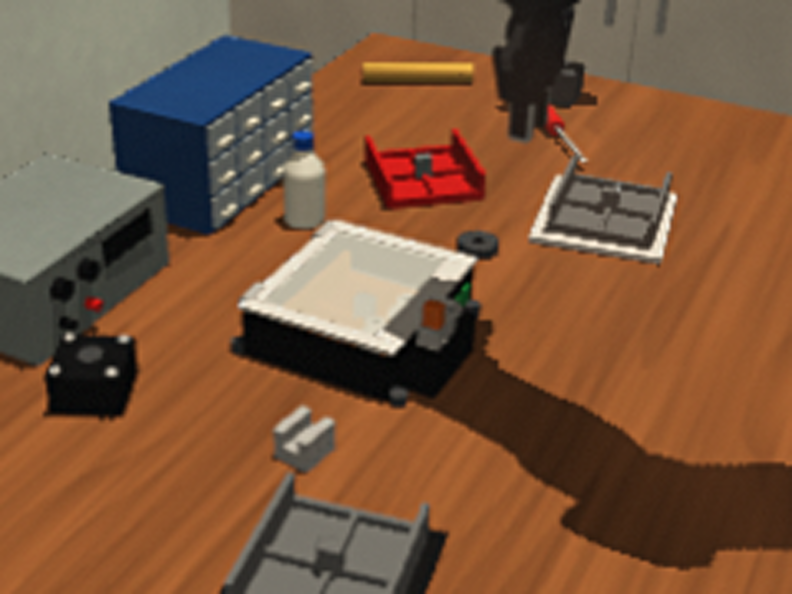

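View pics/w28.png

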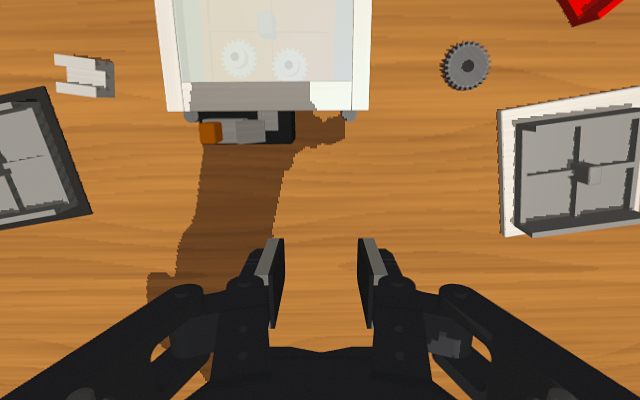

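Request:
{"fn": "apply_moves", "kwargs": {
  "moves": "0 0 0 0 0.6 -0.3 34; 0 0 0 0 1 -0.3 34; 0 0 0 -0.1 1 0 34; 0 0 0 -0.2 1 0 34; 0 0 0 -0.2 1 0 34; 0 0 0 -0.2 1 0 34; 0 0 0 -0.2 1 0 34; 0 0 0 -0.3 1 0 34; 0 0 0 -0.3 1 0 34; 0 0 0 -0.3 0.66 0 34; 0 0 0 0 0 0 34; 0 0 0 0 0 0 34"
}}

```text
time_s: 43.03
position: [0.3759, -0.3207, 0.2482]
ee_rot: [-0.0, 1.0, -0.01, -0.003]
contact_force: [0.9, 0.3, 0.0]
grip_width: 0.395
```

```bash
python3 - <<'E'
from h import *
st()
d=manip.get_image("wrist");np.savez("w29.npz",**d);save("wrist","w29.png",None,1,d)
C=cloud(d)
m=(C[...,2]>.036)&(C[...,2]<.06)&(C[...,0]>.33)&(C[...,0]<.5)&(C[...,1]<-.22)&(C[...,1]>-.43); m[235:]=0
n,l,s,c=cv2.connectedComponentsWithStats(m.astype(np.uint8))
for i in range(1,n):
    if s[i,4]>30:
        P=C[l==i]; print(s[i],c[i],np.round(P.mean(0),4),cv2.minAreaRect((P[:,:2]*1000).astype(np.float32)))
P=C[m];print(cv2.minAreaRect((P[:,:2]*1000).astype(np.float32)))
E
```

```text
t 43.0333 p [ 0.3759 -0.3207  0.2482] q [-0.0002  0.9999 -0.0096 -0.003 ] F [0.9 0.3 0. ] w 0.3949790577835327 j [ 0.258  0.321  0.476  1.885 -0.171  0.981 -0.781]
[ 252   51  134   28 1043] [319.18887824  64.54362416] [ 0.4795 -0.3207  0.0464] ((479.83343505859375, -320.1568908691406), (6.356443881988525, 130.25347900390625), 7.0087199211120605)
[319 112  16  22 271] [326.36162362 122.38745387] [ 0.4242 -0.327   0.0447] ((423.9375, -327.0086669921875), (20.00161361694336, 13.904181480407715), 7.5544891357421875)
[273 165 123  24 947] [334.12460401 176.12249208] [ 0.3682 -0.3342  0.0455] ((367.5004577636719, -334.0393981933594), (6.840025424957275, 130.1468048095703), 6.9813337326049805)
((423.5365295410156, -327.0868835449219), (119.81947326660156, 130.2535400390625), 7.017283916473389)
```

View pics/w29.png

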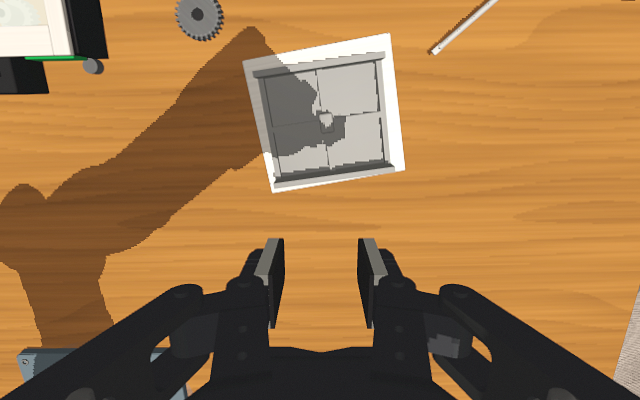

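Request:
{"fn": "apply_moves", "kwargs": {
  "moves": "0 0 0 0.2 -0.7 0 34; 0 0 0 0.2 -1 0 34; 0 0 0 0.3 -1 0 34; 0 0 0 0.3 -1 0 34; 0 0 0 0.3 -1 0 34; 0 0 0 0.3 -1 0 34; 0 0 0 0.3 -1 0 34; 0 0 0 0.2 -1 0 34; 0 0 0 0.2 -1 0 34; 0 0 0 0.1 -1 0 34; 0 0 0 0 -1 0 34; 0 0 0 0 -1 0 34"
}}

```text
time_s: 44.08
position: [0.4538, 0.0332, 0.2487]
ee_rot: [-0.0, 1.0, -0.007, -0.002]
contact_force: [1.1, -0.5, 0.5]
grip_width: 0.399
```

Request:
{"fn": "apply_moves", "kwargs": {
  "moves": "0 0 0 0 -1 0 34; 0 0 0 0 -1 0 34; 0 0 0 0 -1 0 34; 0 0 0 -0.1 -1 0 34; 0 0 0 -0.2 -1 0 34; 0 0 0 -0.2 -1 0 34; 0 0 0 -0.2 -1 0 34; 0 0 0 -0.2 -1 0 34; 0 0 0 -0.2 -1 0 34; 0 0 -0.85 -0.2 -0.6 0 34; 0 0 -0.84 0 0 0 34; 0 0 0 0 0 0 34"
}}

```text
time_s: 45.08
position: [0.418, 0.3213, 0.2485]
ee_rot: [-0.0, 0.996, 0.085, -0.003]
contact_force: [0.1, -0.6, 0.1]
grip_width: 0.4
```

```bash
python3 - <<'E'
from h import *
st()
d=manip.get_image("wrist");np.savez("w30.npz",**d);save("wrist","w30.png",None,1,d)
C=cloud(d)
m=(C[...,2]>.031)&(C[...,2]<.05)&(C[...,0]>.35)&(C[...,0]<.53)&(C[...,1]>.22)&(C[...,1]<.42); m[235:]=0
n,l,s,c=cv2.connectedComponentsWithStats(m.astype(np.uint8))
for i in range(1,n):
    if s[i,4]>30:
        P=C[l==i]; print(s[i],c[i],np.round(P.mean(0),4),cv2.minAreaRect((P[:,:2]*1000).astype(np.float32)))
P=C[m];print(cv2.minAreaRect((P[:,:2]*1000).astype(np.float32)))
E
```

```text
t 45.0833 p [0.418  0.3213 0.2485] q [-0.0002  0.9964  0.0848 -0.0029] F [ 0.1 -0.6  0.1] w 0.39976262445949495 j [-0.872  0.347  0.181  1.801 -0.077  1.005 -2.061]
[263  91 129   7 733] [326.96998636  93.77626194] [0.4946 0.3285 0.0401] ((494.6380310058594, 328.3892517089844), (5.611936569213867, 129.97987365722656), 9.058996200561523)
[320 139  13  20 247] [325.89878543 148.65182186] [0.4394 0.3199 0.0376] ((439.08331298828125, 319.6563720703125), (19.948020935058594, 12.902018547058105), 9.639826774597168)
[267 196 118   9 870] [324.89885057 199.96666667] [0.3835 0.3112 0.0387] ((382.8375549316406, 310.71551513671875), (7.0237345695495605, 129.65016174316406), 8.998518943786621)
((445.6109619140625, 297.10943603515625), (126.84215545654297, 176.30335998535156), 9.068434715270996)
```

View pics/w30.png

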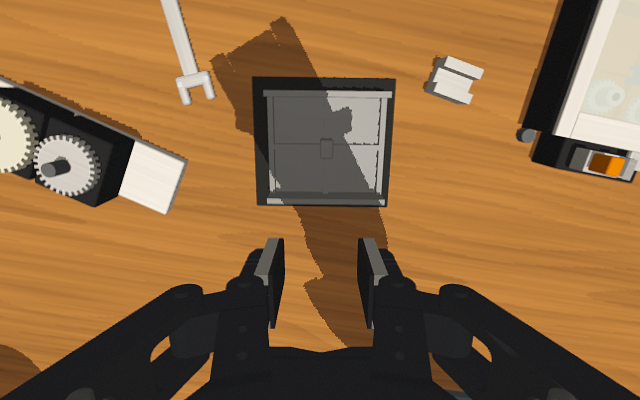

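Request:
{"fn": "apply_moves", "kwargs": {
  "moves": "0 0 0.11 0.3 0.08 0.4 32; 0 0 0 0.37 0.09 0.8 32; 0 0 0 0 0 0.9 32; 0 0 0 0 0 0.9 32; 0 0 0 0 0 0.9 32; 0 0 0 0 0 0.9 32; 0 0 0 0 0 0.9 32; 0 0 0 0 0 0.7 32; 0 0 0 0 0 0.2 32; 0 0 0 0 0 0 32; 0 0 0 0 0 0 32"
}}

```text
time_s: 46.05
position: [0.4404, 0.3161, 0.0515]
ee_rot: [0.0, 0.997, 0.073, -0.002]
contact_force: [-0.3, 0.2, 0.7]
grip_width: 0.372
```

```bash
python3 - <<'E'
from h import *
st()
d=save("wrist","w31.png",(120,130,520,400),2)
E
```

```text
t 46.05 p [0.4404 0.3161 0.0515] q [ 0.      0.9973  0.0732 -0.002 ] F [-0.3  0.2  0.7] w 0.3717296637380047 j [-0.792  0.62   0.128  1.985 -0.147  0.549 -1.986]
```

View pics/w31.png

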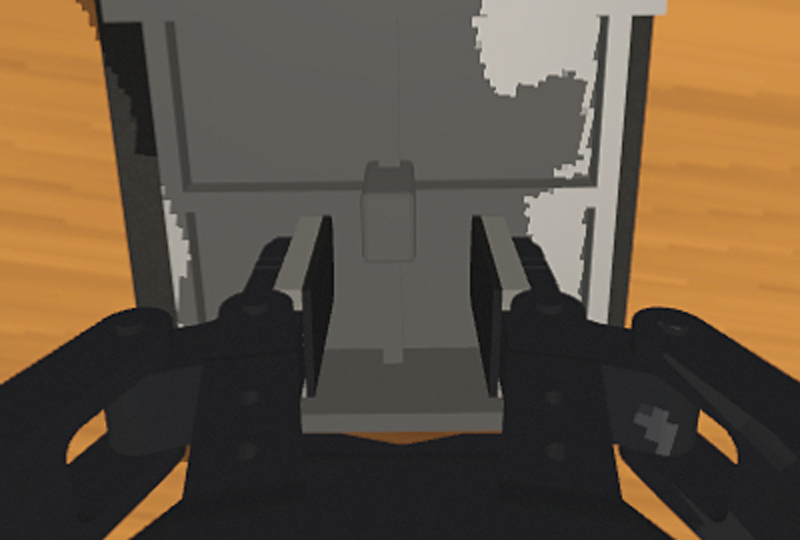

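Request:
{"fn": "apply_moves", "kwargs": {
  "force": 40,
  "moves": "0 0 -0.1 -0.04 -0.12 0.3 30; 0 0 0 0 0 0.4 30; 0 0 0 0 0 0.2 30; 0 0 0 0 0 0.1 30; 0 0 0 0 0 0 30; 0 0 0 0 0 0 8; 0 0 0 0 0 0 8; 0 0 0 0 0 0 8; 0 0 0 0 0 0 8; 0 0 0 0 0 0 8"
}}

```text
time_s: 46.93
position: [0.4383, 0.3201, 0.0218]
ee_rot: [-0.0, 0.997, 0.079, -0.002]
contact_force: [-0.2, -0.4, 6.1]
grip_width: 0.149
```

```bash
python3 - <<'E'
from h import *
st()
E
```

```text
t 46.9333 p [0.4383 0.3201 0.0218] q [-0.0004  0.9968  0.0795 -0.0017] F [-0.2 -0.4  6.1] w 0.1486789388456647 j [-0.788  0.667  0.11   2.002 -0.153  0.482 -1.976]
```

Request:
{"fn": "apply_moves", "kwargs": {
  "moves": "0 0 0 0 0 -0.3 8; 0 0 0 0 0 -0.6 8; 0 0 0 0 0 -0.9 8; 0 0 0 0 0 -0.9 8; 0 0 0 0 0 -0.9 8; 0 0 0 0 0.2 -0.9 8; 0 0 0 0 0.6 -0.6 8; 0 0 0 -0.1 1 0 8; 0 0 0 -0.1 1 0 8; 0 0 0 -0.1 1 0 8; 0 0 0 -0.1 1 0 8; 0 0 0 -0.1 1 0 8"
}}

```text
time_s: 47.93
position: [0.451, 0.1444, 0.1748]
ee_rot: [-0.0, 0.997, 0.08, -0.002]
contact_force: [1.2, -0.2, -0.5]
grip_width: 0.151
```

Request:
{"fn": "apply_moves", "kwargs": {
  "moves": "0 0 0 -0.1 1 0 8; 0 0 0 -0.1 1 0 8; 0 0 0 -0.1 1 0 8; 0 0 0 -0.1 1 0 8; 0 0 0 -0.2 1 0 8; 0 0 0 -0.2 1 0 8; 0 0 0 -0.2 1 0 8; 0 0 0 -0.2 1 0 8; 0 0 0 -0.2 1 0 8; 0 0 0 -0.2 1 0 8; 0 0 0 -0.2 1 0 8; 0 0 0 -0.2 1 0 8"
}}

```text
time_s: 48.93
position: [0.4487, -0.2205, 0.1748]
ee_rot: [-0.0, 0.997, 0.08, -0.002]
contact_force: [1.2, -1.0, -0.6]
grip_width: 0.15
```

```bash
python3 - <<'E'
from h import *
s=st(); 
q=s["ee_rot"];M=Rm(q);p=np.array(s["position"]);t=np.array([.4236,-.3271,p[2]])
print(M.T@(t-p)/.03, np.degrees(np.arctan2(M[1,0],M[0,0])))
E
```

```text
t 48.9333 p [ 0.4487 -0.2205  0.1748] q [-0.0002  0.9968  0.0795 -0.002 ] F [ 1.2 -1.  -0.6] w 0.1504659603370617 j [ 0.185  0.396  0.247  1.971 -0.131  0.793 -0.905]
[-1.39060552  3.373968    0.00274509] 9.119886226528505
```

Request:
{"fn": "apply_moves", "kwargs": {
  "moves": "0 0 0.35 -0.35 0.8 0 8; 0 0 0 -0.35 0.8 0 8; 0 0 0 -0.35 0.8 0 8; 0 0 0 -0.2 0.5 0 8; 0 0 0 0 0.1 0 8; 0 0 0 0 0 0 8; 0 0 0 0 0 0 8; 0 0 0 0 0 0 8"
}}

```text
time_s: 49.6
position: [0.4245, -0.3119, 0.1744]
ee_rot: [-0.001, 0.998, 0.062, -0.002]
contact_force: [0.2, 0.0, -0.1]
grip_width: 0.15
```

```bash
cat >> h.py <<'E'
def to(t,yaw=None):
    s=st();M=Rm(s["ee_rot"]);p=np.array(s["position"])
    print("units",np.round(M.T@(np.array(t)-p)/.03,3),"yaw",np.degrees(np.arctan2(M[1,0],M[0,0])))
E
python3 - <<'E'
from h import *
to([.4236,-.3271,.0648])
d=manip.get_image("wrist");np.savez("w32.npz",**d);save("wrist","w32.png",None,1,d)
E
```

```text
t 49.6 p [ 0.4245 -0.3119  0.1744] q [-0.0006  0.9981  0.0621 -0.0021] F [ 0.2  0.  -0.1] w 0.1495449968908702 j [ 0.362  0.434  0.261  1.907 -0.146  0.822 -0.746]
units [-0.077  0.505  3.653] yaw 7.121921426082245
```

View pics/w32.png

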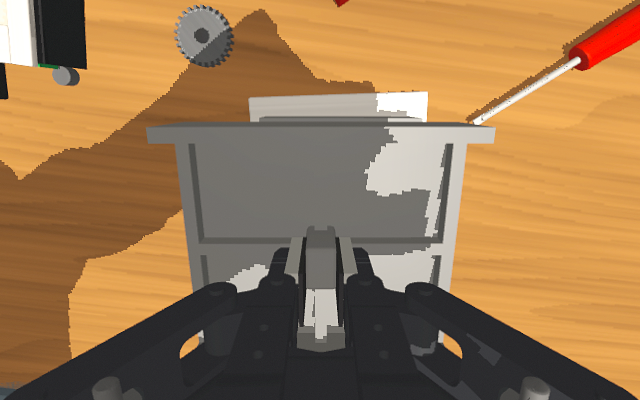

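Request:
{"fn": "apply_moves", "kwargs": {
  "moves": "0 0 0.02 -0.04 0.25 0.3 8; 0 0 0 -0.04 0.25 0.6 8; 0 0 0 0 0 0.8 8; 0 0 0 0 0 0.7 8; 0 0 0 0 0 0.5 8; 0 0 0 0 0 0.2 8; 0 0 0 0 0 0.1 8; 0 0 0 0 0 0 8; 0 0 0 0 0 0 8; 0 0 0 0 0 0 8"
}}

```text
time_s: 50.48
position: [0.4236, -0.3289, 0.0793]
ee_rot: [0.0, 0.998, 0.06, -0.001]
contact_force: [-0.3, -0.6, -1.8]
grip_width: 0.146
```

```bash
python3 - <<'E'
from h import *
to([.4236,-.3271,.0648])
save("side","s33.png",(340,130,460,220),6)
E
```

```text
t 50.4833 p [ 0.4236 -0.3289  0.0793] q [ 0.0004  0.9982  0.0603 -0.0014] F [-0.3 -0.6 -1.8] w 0.14556721450581897 j [ 0.43   0.576  0.212  1.983 -0.2    0.604 -0.676]
units [ 0.01  -0.058  0.482] yaw 6.912582869434111
```

View pics/s33.png

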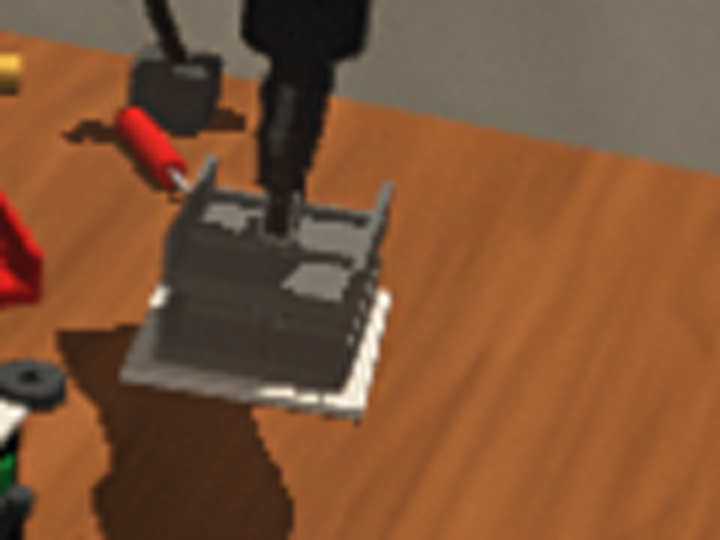

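Request:
{"fn": "apply_moves", "kwargs": {
  "moves": "0 0 0 0 -0.06 0.15 8; 0 0 0 0 0 0.12 8; 0 0 0 0 0 0.08 8; 0 0 0 0 0 0.06 8; 0 0 0 0 0 0 8; 0 0 0 0 0 0 8; 0 0 0 0 0 0 8"
}}

```text
time_s: 51.12
position: [0.4228, -0.3268, 0.0661]
ee_rot: [-0.0, 0.998, 0.06, -0.002]
contact_force: [0.1, 0.2, -0.8]
grip_width: 0.149
```

Request:
{"fn": "apply_moves", "kwargs": {
  "moves": "0 0 0 0 0 0.04 8; 0 0 0 0 0 0.03 8; 0 0 0 0 0 0 8; 0 0 0 0 0 0 8; 0 0 0 0 0 0 8"
}}

```text
time_s: 51.53
position: [0.4229, -0.3269, 0.0648]
ee_rot: [0.0, 0.998, 0.06, -0.002]
contact_force: [-2.2, 1.2, 9.9]
grip_width: 0.156
```

```bash
python3 - <<'E'
from h import *
to([.4236,-.3271,.0648])
E
```

```text
t 51.5333 p [ 0.4229 -0.3269  0.0648] q [ 0.0001  0.9982  0.0601 -0.0017] F [-2.2  1.2  9.9] w 0.15608426248401128 j [ 0.435  0.597  0.203  1.998 -0.207  0.569 -0.672]
units [ 0.023  0.011 -0.   ] yaw 6.893090650615597
```

Seated within about a millimetre. Release and look.

Request:
{"fn": "apply_moves", "kwargs": {
  "moves": "0 0 0 0 0 0 30; 0 0 0 0 0 0 30; 0 0 0 0 0 0 30; 0 0 0 0 0 0 30; 0 0 0 0 0 -0.4 30; 0 0 0 0 0 -0.8 34; 0 0 0 0 0 -0.9 34; 0 0 0 0 0 -0.9 34; 0 0 0 -0.3 0 -0.9 34; 0 0 0 -0.5 0 -0.9 34; 0 0 0 -0.5 0 -0.9 34; 0 0 0 -0.3 0 -0.5 34"
}}

```text
time_s: 52.53
position: [0.3748, -0.3334, 0.2529]
ee_rot: [0.001, 0.998, 0.06, -0.001]
contact_force: [0.2, 0.1, -0.2]
grip_width: 0.397
```

```bash
python3 - <<'E'
from h import *
st()
d=manip.get_image("wrist");np.savez("w34.npz",**d);save("wrist","w34.png",None,1,d)
save("side","s34.png",(200,100,440,280),3.3)
t=manip.get_image("top");np.savez("t34.npz",**t);save("top","t34.png",(150,110,560,290),1.9,t)
C=cloud(d)
m=(C[...,2]>.072)&(C[...,2]<.095)&(C[...,0]>.33)&(C[...,0]<.5)&(C[...,1]<-.22)&(C[...,1]>-.43); m[235:]=0
P=C[m];print(cv2.minAreaRect((P[:,:2]*1000).astype(np.float32)))
n,l,s,c=cv2.connectedComponentsWithStats(m.astype(np.uint8))
for i in range(1,n):
    if s[i,4]>30:
        P=C[l==i]; print(s[i],c[i],np.round(P.mean(0),4),cv2.minAreaRect((P[:,:2]*1000).astype(np.float32)))
E
```

```text
t 52.5333 p [ 0.3748 -0.3334  0.2529] q [ 0.0008  0.9982  0.0596 -0.0012] F [ 0.2  0.1 -0.2] w 0.39713320459606705 j [ 0.408  0.309  0.301  1.86  -0.105  0.989 -0.699]
((423.1646728515625, -326.1361389160156), (119.11149597167969, 130.4166717529297), 6.82040548324585)
[ 245   56  149    9 1323] [319.04459562  59.97354497] [ 0.4789 -0.3194  0.0819] ((479.2966613769531, -319.42254638671875), (6.047262668609619, 130.4166717529297), 6.820405960083008)
[312 113  15  23 329] [319.06382979 124.12765957] [ 0.4236 -0.3259  0.0806] ((423.4974670410156, -325.81048583984375), (20.02938461303711, 13.16034984588623), 6.764079570770264)
[ 253  179  134    9 1114] [320.03052065 183.3070018 ] [ 0.3678 -0.3334  0.0814] ((367.1781311035156, -332.80279541015625), (6.349956035614014, 129.77418518066406), 6.825897216796875)
```

View pics/w34.png

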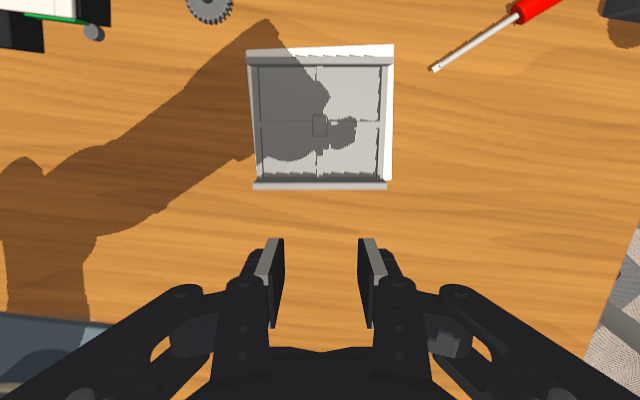

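View pics/s34.png

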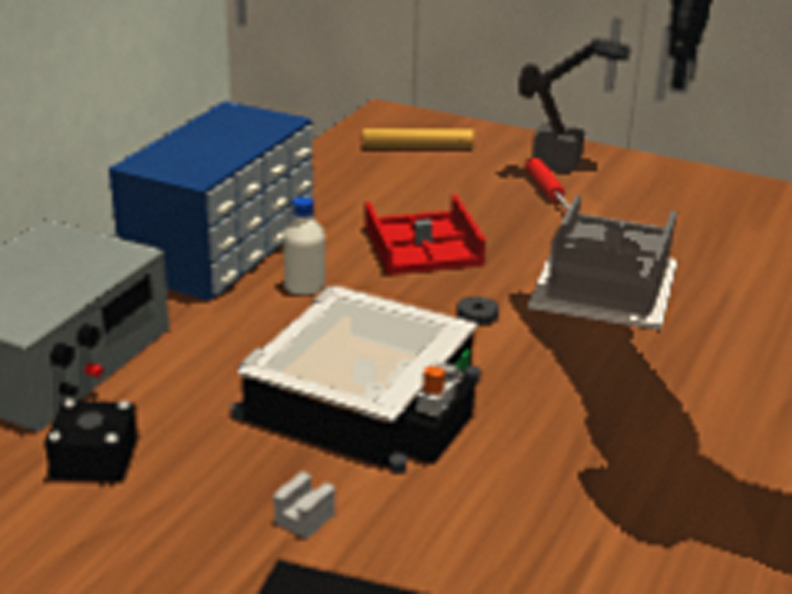

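View pics/t34.png

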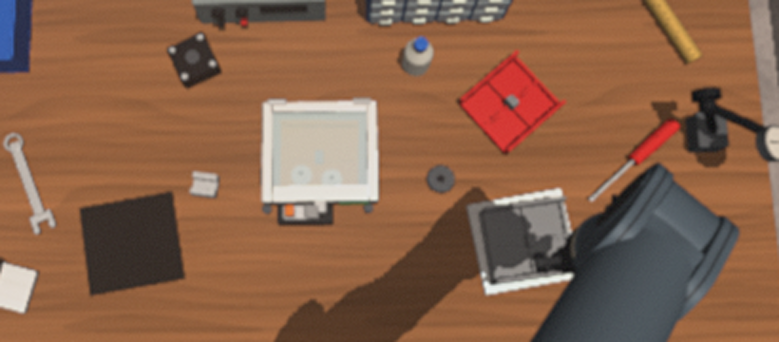

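```bash
python3 - <<'E'
from h import *
t=dict(np.load("t34.npz"));C=cloud(t)
m=(abs(C[...,0]-.5775)<.075)&(abs(C[...,1]-.004)<.09)&(C[...,2]>.03)
print(np.percentile(C[m][:,2],[5,50,95]))
st(); print(manip.finish_job())
E
```

```text
[0.0522203  0.05713391 0.06243492]
t 52.6833 p [ 0.3758 -0.333   0.2513] q [ 0.0006  0.9982  0.0597 -0.001 ] F [ 1.2  0.2 -0.6] w 0.3965291762602178 j [ 0.408  0.311  0.3    1.861 -0.106  0.986 -0.699]
the job is handed in; nothing more can be done
None
```

The job is done and handed in at 52.7 s; no verdict came back, so this rests on my own last pictures.

- **Latch and cover at the start:** I slid the latch, the cover sprang open, and I parked the upper grey carrier on the mat.
- **Carrier and gears:** I laid the orange carrier flat in the chamber. I found two hubbed gears on the bench and set each into its own front pocket.
- **Closing:** I pulled the cover over and pressed until it snapped in. The peak reading was 35 N at the fingertips, with the cover against its stop. After I let go it stayed shut, with its front edge at about 58.9 mm and the latch tab back at rest. Both gears show in their pockets through the window.
- **Stack:** The upper carrier is back on the bottom one. The two line up to about 1 mm and 0.2° by the wrist camera.

- **Shifted gear:** One gear moved about 14 mm inside its pocket after I placed it, most likely the announced knock. It still measured flat, with its hub top at the same height as the other gear's, and lay against the divider, so I left it.
- **Bystanders:** The V-block and the flat gear matched their first positions in the top picture. The others I compared only by eye and saw no change.
- **Checks:** None failed or disagreed.

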